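# Roll sample tubes stripe-up and load the code reader

### The job

Roll every sample tube over on the black mat until all of them lie there with their red code stripes facing straight up, and after that lay each one in a yellow cradle of its own in the reader's drawer (which you pull open whenever you like), stripe still facing straight up. When all are loaded push the drawer fully shut, and last of all turn the selector until its white pointer is at the green dot. Leave the beaker, the brown bottle and the blue tip box where they are.

Things in the scene. Friction and masses are not known exactly. Their poses are not given: they have to be found in the camera images.
- tube_a: white sample tube lying on the mat: a cylinder 40 mm in diameter, 100 mm long with its grey cap (28 mm, at the +x end). A red code stripe 20 mm wide (5 mm on the cap) runs along it, and a thin black line along its other side. Origin at its centre; own x is its axis, own z points out through the red stripe. It rolls without slipping and does not roll away by itself. May be absent
- tube_b: white sample tube lying on the mat: a cylinder 40 mm in diameter, 100 mm long with its grey cap (28 mm, at the +x end). A red code stripe 20 mm wide (5 mm on the cap) runs along it, and a thin black line along its other side. Origin at its centre; own x is its axis, own z points out through the red stripe. It rolls without slipping and does not roll away by itself. May be absent
- tube_c: white sample tube lying on the mat: a cylinder 40 mm in diameter, 100 mm long with its grey cap (28 mm, at the +x end). A red code stripe 20 mm wide (5 mm on the cap) runs along it, and a thin black line along its other side. Origin at its centre; own x is its axis, own z points out through the red stripe. It rolls without slipping and does not roll away by itself. May be absent
- mat: fixed soft black mat, 240 x 450 x 3 mm, long side along its y, with a grey rim 6 mm wide around it whose top is 14 mm above the bench; origin at the centre of its underside, z up
- reader: fixed white code reader, 220 mm deep (x), 95 mm high; origin at the foot of its front face, in the middle of the drawer bay; own x points into the machine, z up. The drawer bay is 286 mm wide (y from -143 to +143 mm) under a clear roof; the control part, with the selector on top, reaches from y = -143 to -263 mm
- drawer (a joint): how far the drawer is pulled out, m: 0 fully shut (its front flush with the reader), 0.165 fully open; it slides towards the reader's own -x and stays where it is left
- drawer_handle (a point): middle of the drawer's horizontal steel bar handle (120 mm long along the reader's y, 11 mm thick, 50 mm in front of the blue drawer front, 55 mm above the bench, 40 mm below the reader's top); moves with the drawer
- lane0 (a point): centre of a tube resting in the left (+y) yellow cradle, 46 mm above the bench; axes as the reader's; moves with the drawer. Cradles are 70 mm apart; a tube lies along x on two V saddles, 12 mm long, 34 mm before and behind this point, rising to 5 mm below it. Drawer floor 30 mm below this point; side walls 55 mm beside the outer cradles rise 4 mm above it; inside 155 mm long
- lane1 (a point): centre of a tube resting in the middle yellow cradle, 46 mm above the bench; axes as the reader's; moves with the drawer. Cradles are 70 mm apart; a tube lies along x on two V saddles, 12 mm long, 34 mm before and behind this point, rising to 5 mm below it. Drawer floor 30 mm below this point; side walls 55 mm beside the outer cradles rise 4 mm above it; inside 155 mm long
- lane2 (a point): centre of a tube resting in the right (-y) yellow cradle, 46 mm above the bench; axes as the reader's; moves with the drawer. Cradles are 70 mm apart; a tube lies along x on two V saddles, 12 mm long, 34 mm before and behind this point, rising to 5 mm below it. Drawer floor 30 mm below this point; side walls 55 mm beside the outer cradles rise 4 mm above it; inside 155 mm long
- selector (a joint): angle of the selector, rad, growing clockwise seen from above, from 0 to 2.1; the white pointer is at the white dot at 0, yellow at 0.7, green at 1.4, blue at 2.1. It stays where it is left
- selector_grip (a point): on the selector's vertical axis, at the height to grip: the knob has an upright black bar 42 mm long, 14 mm wide and 32 mm high whose top is 7 mm above this point; at joint value 0 the bar lies along the reader's x with the pointer end towards the reader's front (-x)
- beaker: empty glass beaker, 70 mm in diameter, 75 mm high; bystander; origin at the centre of its underside
- reagent: brown glass reagent bottle, 70 mm in diameter, 150 mm high; bystander; origin at the centre of its underside
- tipbox: blue pipette tip box, 120 x 85 x 55 mm; bystander; origin at the centre of its underside
Not all that is in view belongs to the job. What is shaped like the tube_a but purple is not meant. Leave any pink look-alike of the tube_c alone.

How it is judged:
By the outcome, as a careful person would: the job done as asked, in the order asked, and still so for the second after the job is handed in, with the robot touching nothing.
Of tube_a, tube_b, tube_c only 2 to 3 are there at a start; the rules pass over those that are not, and their reading is None.
At some moment in a run one of tube_a, tube_b, tube_c may be knocked a few centimetres aside while the robot is not near it.
Once in a run the grip may slacken for a moment while it holds something.
It also fails if it takes over 210 s, if anything falls off the work surface, if the arm or the gripper's body presses on something with over 40 N, if the wrist force passes 120 N, or if a joint passes its speed limit or range.

### The arm

A 6-joint arm with a two-finger parallel gripper is mounted at the origin on the work surface. World frame = base frame: x ahead of the robot, y to its left, z up, the work surface at z = 0. Lengths are in m, angles in rad, forces in N, time in s.
With the tool pointing down it reaches from about 0.375 to 0.975 m from the base axis. Payload 3.8 kg.
Tool frame: the origin (TCP) lies midway between the tips of the shut fingers; the grasp point (between the pads) lies 19 mm behind it; z points along the fingers, y is the line along which they close (so a half turn about z gives the same grasp; the last joint's range is limited). The gripper opens to 88 mm and grips with 3 to 60 N. Pads are 18 mm wide; open, the fingers measure 123 mm over their backs; the gripper's body (75 mm by 187 mm) begins 45 mm behind the grasp point.
Start: joints at [1.276, 0.264, 1.604, -0, 1.274, -0.037], TCP at [0.172, 0.653, 0.239] pointing down, gripper open.
Joint ranges: [-2.63, 2.63], [-0.94, 2.18], [0.31, 2.57], [-1.31, 4.45], [0, 2.66], [-2.55, 2.55]. Speed limits (rad/s): [2.57, 2.57, 3.14, 3.14, 3.14, 3.14].

### API

Orientations are given as [roll, pitch, yaw] about the fixed x, y, z axes, in that order (R = Rz(yaw) Ry(pitch) Rx(roll)).
In Python, from cell import bot gives the robot as it stands. The module is installed in compiled form; this text tells all that it offers.
- The arm moves only by the tool step_arm, never from a script. Its argument "targets" is a list of rows, each an object with "hand": the opening, from 0 (shut) to 1 (fully open); "delta_pos": the shift along the tool's x, y, z in cm, a list of three; "twist": the turn about the tool's z in rad. In form: [{"hand": hand, "delta_pos": [x, y, z], "twist": twist}, ...]. A call has 1 to 20 rows; each row shifts and turns the commanded pose from where the row before left it, along the tool's axes as they then stand; what a row does not reach is not made up. A row lasts 1/12 s, in which the tool goes at most 41.7 mm and 7.16 degrees, less where a joint would pass 70% of its speed; a pose out of reach is approached as far as the arm can. A call is refused whole if a number of a shift passes 4.17 or a number of a turn 0.125, either way. A call with a gripper value outside its range is refused whole. The fingers move at their own pace and stop on an object; "squeeze" is the grip in N (left out, the last holds). Time passes only in rows, so rows that do not move let the fingers close. It gives the time, the measured TCP pose, the force, the opening and the grip force at its end, in the units of the state.
- bot.get_state(): the state, without advancing time (a new reading comes with each control period).
- bot.read_camera(name): name is "side" or "top" or "wrist"; returns a dict with "pixels" (400x640x3 uint8, blue, green, red), "fx", "fy", "cx", "cy" (pixels), "eye" and "attitude" of the camera in the world. Camera axes: x right, y down, z forward; pixel columns grow to the right and rows downward; lengths in m; the calibration is good to about 2 mm. A picture is of the moment at which its call begins. There is no depth.
- bot.sign_off(): hands the job in; it is judged then, once.
The state is a dict: "clock": time; "joint_pos": joint angles; "dq": joint speeds; "effort": joint torques, N m; "eef_pos": TCP position; "eef_rot": TCP orientation; "wrist_force": force on the tool from outside, world axes, zero at the start; "ft_torque": the same for the moment, N m; "gripper_width": opening from 0.0 (shut) to 1.0 (fully open); "finger_force": force on a finger pad.
Only numpy, scipy, OpenCV 4.12 (cv2) and the standard library are available. Lean on these libraries where they do the work, as an engineer would, in place of code of your own. Each camera call takes 0.05 s, during which the arm holds its last target. There are 200 camera calls.

## Working session

There is one attempt and no reset: what is moved stays moved. The work goes in short steps, Python scripts to look and compute and a tool call to move; the robot and the scene stay as the last step left them, time stands still between calls to the robot, and variables do not carry over. Pictures are saved under pics/ and viewed, at most 14 in all, crops included, and the job is handed in when it is done.

Besides the shell and the picture viewer there is one more tool, called after "Emit:" as a command line: name --argument value ..., lists and objects as JSON in quotes. step_arm: Moves the arm, as the interface text tells. Its arguments: {"type":"object","properties":{"targets":{"type":"array","items":{"type":"object","properties":{"hand":{"type":"number"},"delta_pos":{"type":"array","items":{"type":"number"}},"twist":{"type":"number"}}}},"squeeze":{"type":"number"}},"required":["targets"]}

```bash
mkdir -p pics
cat > h.py <<'E'
import numpy as np, cv2
from cell import bot
from scipy.spatial.transform import Rotation as Ro
def cam(n):
    return bot.read_camera(n)
def att(c):
    a=np.array(c["attitude"],float)
    if a.shape==(3,3): return a
    return Ro.from_euler('xyz',a).as_matrix() if a.size==3 else Ro.from_quat(a).as_matrix()
def ray(c,u,v,z):
    d=att(c)@np.array([(u-c["cx"])/c["fx"],(v-c["cy"])/c["fy"],1.]); e=np.array(c["eye"])
    return e+d*(z-e[2])/d[2]
def proj(c,p):
    q=att(c).T@(np.array(p)-np.array(c["eye"])); return np.array([c["cx"]+c["fx"]*q[0]/q[2],c["cy"]+c["fy"]*q[1]/q[2]])
E
python3 - <<'E'
from h import *
print(bot.get_state())
for n in("side","top"):
    c=cam(n); cv2.imwrite(f"pics/{n}0.png",c["pixels"]); print(n,c["eye"],c["attitude"],c["fx"],c["cx"],c["cy"])
E
```

```text
{'clock': 0.0, 'joint_pos': array([ 1.27610278e+00,  2.64779865e-01,  1.60535726e+00, -3.90600013e-06,
        1.27371657e+00, -3.69051221e-02]), 'dq': array([ 1.36055311e-03, -1.32698813e-04,  7.45082666e-04, -8.94281494e-04,
        1.41924541e-03, -7.32004949e-05]), 'effort': array([ 3.03959896e-04, -5.02105486e+01, -3.56875491e+01,  7.28387944e-02,
        2.93895334e-02, -2.15619834e-04]), 'eef_pos': array([0.17188577, 0.65201207, 0.23737906]), 'eef_rot': array([-3.13933302e+00, -7.96951723e-05,  2.88380528e+00]), 'wrist_force': array([-0.60847579, -0.7079184 ,  0.22221228]), 'ft_torque': array([ 0.00957477, -0.01876306,  0.0325837 ]), 'finger_force': 0.0, 'gripper_width': 0.998740915772829}
side [-0.16786656 -1.18360202  0.85645054] [-2.07130739 -0.02557889 -0.54733929] 439.9201247410336 311.67532642211 203.41590097195632
top [ 0.4073871  -0.0462716   1.62260663] [-3.05977464  0.01467601 -1.59606631] 397.2577074698612 309.85119686134107 206.9710823173403
```

View pics/top0.png

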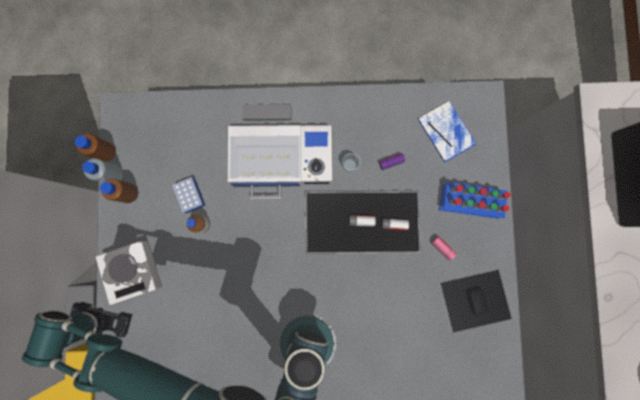

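View pics/side0.png

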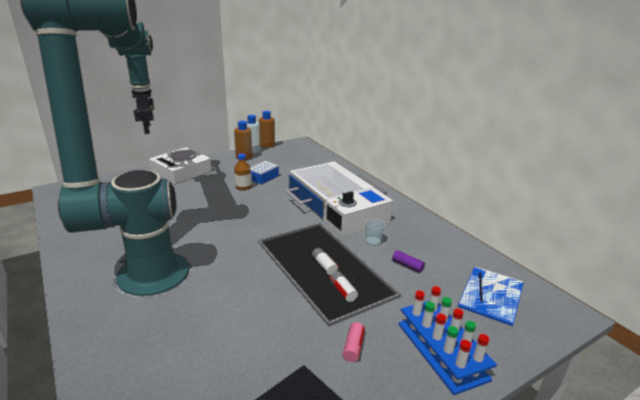

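The top view shows the reader at (279,154) with the selector at (316,166) and its drawer handle at (265,192). The mat is at (362,221), with two white tubes at (363,221) and (397,224). The candidates are:
- White tubes at (363,221) and (397,224): these are the targets.
- Purple tube at (391,160): decoy.
- Pink tube at (443,247): decoy.
- Rack tubes at (475,198): not part of the job.

I'll check the choice in a close crop.

Run:
```python
from h import *
c=cam("top"); s=cam("side")
a=cv2.resize(c["pixels"][115:260,220:425],None,fx=3.8,fy=3.8,interpolation=cv2.INTER_CUBIC)
cv2.imwrite("pics/c1.png",a[:580])
b=cv2.resize(s["pixels"][235:310,295:375],None,fx=7,fy=7,interpolation=cv2.INTER_CUBIC)
cv2.imwrite("pics/c2.png",b)
for n,u,v,z in [("tubeL",363,221,.023),("tubeR",397,224,.023),("handle",265,192,.055),("sel",316,166,.12),("rdr fl",229,184,.095),("rdr fr",331,184,.095),("rdr bl",229,125,.095),("rdr br",333,125,.095),("mat tl",306,191,.014),("mat br",419,252,.014)]:
    print(n,ray(c,u,v,z).round(3))
```

```text
tubeL [ 0.477 -0.238  0.023]
tubeR [ 0.461 -0.374  0.023]
handle [0.601 0.15  0.055]
sel [ 0.688 -0.055  0.12 ]
rdr fl [0.631 0.285 0.095]
rdr fr [ 0.62  -0.111  0.095]
rdr bl [0.865 0.283 0.095]
rdr br [ 0.853 -0.126  0.095]
mat tl [ 0.606 -0.012  0.014]
mat br [ 0.347 -0.459  0.014]
```

View pics/c1.png

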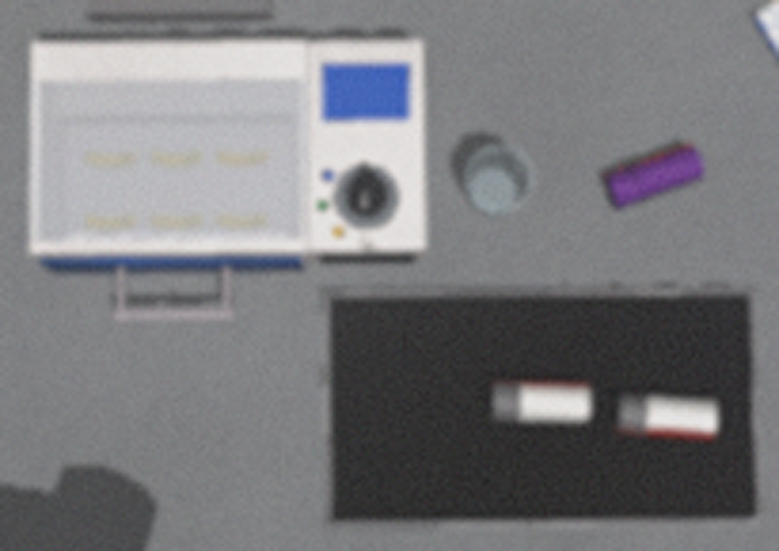

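View pics/c2.png

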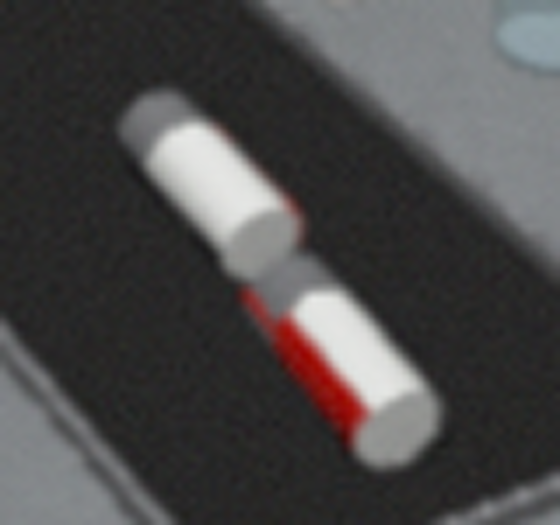

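The crops confirm two white tubes, both with caps toward +y. The left one's red stripe is on its +x side and the right one's on its −x side. The selector is at (366,195) in the crop. I'll open the drawer first, so I'm moving above the handle now.

Emit:
step_arm --targets '[{"hand": 1, "delta_pos": [-1.6, -1.2, 0], "twist": 0}, {"hand": 1, "delta_pos": [-3.2, -2.4, 0], "twist": 0}, {"hand": 1, "delta_pos": [-3.2, -2.4, 0], "twist": 0}, {"hand": 1, "delta_pos": [-3.2, -2.4, 0], "twist": 0}, {"hand": 1, "delta_pos": [-3.2, -2.4, 0], "twist": 0}, {"hand": 1, "delta_pos": [-3.2, -2.4, 0], "twist": 0}, {"hand": 1, "delta_pos": [-3.2, -2.4, 0], "twist": 0}, {"hand": 1, "delta_pos": [-3.2, -2.4, 0], "twist": 0}, {"hand": 1, "delta_pos": [-3.2, -2.4, 0], "twist": 0}, {"hand": 1, "delta_pos": [-3.2, -2.4, 0], "twist": 0}, {"hand": 1, "delta_pos": [-3.2, -2.4, 0], "twist": 0}, {"hand": 1, "delta_pos": [-3.2, -2.4, 0], "twist": 0}, {"hand": 1, "delta_pos": [-3.2, -2.4, 0], "twist": 0}, {"hand": 1, "delta_pos": [-3.2, -2.4, 0], "twist": 0}, {"hand": 1, "delta_pos": [-3.2, -2.4, 0], "twist": 0}, {"hand": 1, "delta_pos": [-3.2, -2.4, 0], "twist": 0}, {"hand": 1, "delta_pos": [-1.6, -1.2, 0], "twist": 0}]'

```text
clock: 1.62
eef_pos: [0.5714, 0.1472, 0.2386]
eef_rot: [-3.141, 0.001, 2.881]
wrist_force: [0.5, 0.1, -0.2]
gripper_width: 1.001
finger_force: 0.0
```

Emit:
step_arm --targets '[{"hand": 1, "twist": 0.12, "delta_pos": [0, 0, 0]}, {"hand": 1, "twist": 0.12, "delta_pos": [0, 0, 0]}, {"hand": 1, "twist": 0.12, "delta_pos": [0, 0, 0]}, {"hand": 1, "twist": 0.12, "delta_pos": [0, 0, 0]}, {"hand": 1, "twist": 0.12, "delta_pos": [0, 0, 0]}, {"hand": 1, "twist": 0.12, "delta_pos": [0, 0, 0]}, {"hand": 1, "twist": 0.12, "delta_pos": [0, 0, 0]}, {"hand": 1, "twist": 0.12, "delta_pos": [0, 0, 0]}, {"hand": 0.5, "twist": 0.12, "delta_pos": [0, 0, 0]}, {"hand": 0.5, "twist": 0.12, "delta_pos": [0, 0, 0]}, {"hand": 0.5, "twist": 0.12, "delta_pos": [0, 0, 0]}, {"hand": 0.5, "twist": 0.02, "delta_pos": [0, 0, 0]}, {"hand": 0.5, "twist": 0, "delta_pos": [0, 0, 0]}, {"hand": 0.5, "twist": 0, "delta_pos": [0, 0, 0]}]'

```text
clock: 2.78
eef_pos: [0.5692, 0.1508, 0.2386]
eef_rot: [-3.141, 0.0, 1.547]
wrist_force: [-0.1, 0.6, -0.2]
gripper_width: 0.573
finger_force: 0.0
```

Run:
```python
from h import *
c=cam("wrist"); cv2.imwrite("pics/w1.png",c["pixels"]); print(c["eye"],c["attitude"],c["fx"])
s=bot.get_state(); print(s["eef_pos"],s["eef_rot"],s["joint_pos"])
```

```text
[0.57197821 0.23447306 0.38445276] [ 2.81596946e+00  1.17800882e-03 -2.38270514e-02] 321.53352060855946
[0.56917156 0.15080949 0.23861364] [-3.14137723e+00  6.59036650e-05  1.54610625e+00] [ 2.16717376e-01  1.02304845e-01  1.79370784e+00 -1.31816499e-05
  1.24580490e+00  2.41411670e-01]
```

View pics/w1.png

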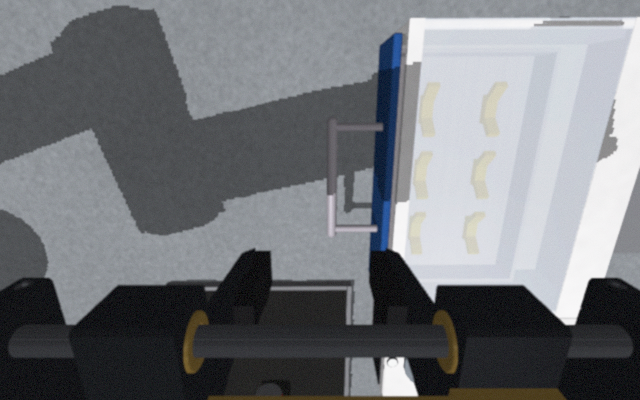

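The wrist view shows the handle bar from (333,120) to (333,234), the blue drawer front at (385,145), and the yellow saddles under the clear roof.

Run:
```python
from h import *
c=cam("wrist")
for u,v,z in [(333,120,.055),(333,234,.055),(411,19,.095),(636,18,.095),(402,35,.09)]: print(ray(c,u,v,z).round(4))
```

```text
[0.5839 0.2101 0.055 ]
[0.5825 0.0864 0.055 ]
[0.6454 0.2896 0.095 ]
[0.8241 0.286  0.095 ]
[0.6401 0.2791 0.09  ]
```

Emit:
step_arm --targets '[{"hand": 0.45, "delta_pos": [0, 1.4, 2], "twist": 0}, {"hand": 0.45, "delta_pos": [0, 0, 3], "twist": 0}, {"hand": 0.45, "delta_pos": [0, 0, 3], "twist": 0}, {"hand": 0.45, "delta_pos": [0, 0, 3], "twist": 0}, {"hand": 0.45, "delta_pos": [0, 0, 3], "twist": 0}, {"hand": 0.45, "delta_pos": [0, 0, 3], "twist": 0}, {"hand": 0.45, "delta_pos": [0, 0, 1.5], "twist": 0}, {"hand": 0.45, "delta_pos": [0, 0, 1], "twist": 0}, {"hand": 0.2, "delta_pos": [0, 0, 0], "twist": 0}, {"hand": 0, "delta_pos": [0, 0, 0], "twist": 0}, {"hand": 0, "delta_pos": [0, 0, 0], "twist": 0}, {"hand": 0, "delta_pos": [0, 0, 0], "twist": 0}, {"hand": 0, "delta_pos": [0, 0, 0], "twist": 0}, {"hand": 0, "delta_pos": [0, 0, 0], "twist": 0}]' --squeeze 15

```text
clock: 4.05
eef_pos: [0.5843, 0.1508, 0.0454]
eef_rot: [3.139, -0.001, 1.544]
wrist_force: [-2.2, 0.7, 4.6]
gripper_width: 0.117
finger_force: 15.0
```

Gripped: an opening of 0.117 is about 10 mm, which matches the bar. I'm pulling about 163 mm along −x.

Emit:
step_arm --targets '[{"hand": 0, "delta_pos": [0, -0.5, 0], "twist": 0}, {"hand": 0, "delta_pos": [0, -1, 0], "twist": 0}, {"hand": 0, "delta_pos": [0, -1, 0], "twist": 0}, {"hand": 0, "delta_pos": [0, -1, 0], "twist": 0}, {"hand": 0, "delta_pos": [0, -1, 0], "twist": 0}, {"hand": 0, "delta_pos": [0, -1, 0], "twist": 0}, {"hand": 0, "delta_pos": [0, -1, 0], "twist": 0}, {"hand": 0, "delta_pos": [0, -1, 0], "twist": 0}, {"hand": 0, "delta_pos": [0, -1, 0], "twist": 0}, {"hand": 0, "delta_pos": [0, -1, 0], "twist": 0}, {"hand": 0, "delta_pos": [0, -1, 0], "twist": 0}, {"hand": 0, "delta_pos": [0, -1, 0], "twist": 0}, {"hand": 0, "delta_pos": [0, -1, 0], "twist": 0}, {"hand": 0, "delta_pos": [0, -1, 0], "twist": 0}, {"hand": 0, "delta_pos": [0, -1, 0], "twist": 0}, {"hand": 0, "delta_pos": [0, -1, 0], "twist": 0}, {"hand": 0, "delta_pos": [0, -0.8, 0], "twist": 0}, {"hand": 0, "delta_pos": [0, 0, 0], "twist": 0}]'

```text
clock: 5.55
eef_pos: [0.424, 0.1542, 0.0455]
eef_rot: [3.13, 0.0, 1.546]
wrist_force: [10.8, -7.1, -0.9]
gripper_width: 0.115
finger_force: 15.0
```

Emit:
step_arm --targets '[{"hand": 0.35, "delta_pos": [0, 0, 0], "twist": 0}, {"hand": 0.35, "delta_pos": [0, 0, 0], "twist": 0}, {"hand": 0.35, "delta_pos": [0, 0, 0], "twist": 0}, {"hand": 0.35, "delta_pos": [0, 0, -1.5], "twist": 0}, {"hand": 0.35, "delta_pos": [0, 0, -3], "twist": 0}, {"hand": 0.35, "delta_pos": [0, 0, -3], "twist": 0}, {"hand": 0.35, "delta_pos": [0, 0, -4], "twist": 0}, {"hand": 0.35, "delta_pos": [0, 0, -4], "twist": 0}, {"hand": 0.35, "delta_pos": [0, 2, -4], "twist": 0}, {"hand": 0.35, "delta_pos": [-4, 0, 0], "twist": 0}, {"hand": 0.35, "delta_pos": [-4, 0, 0], "twist": 0}, {"hand": 0.35, "delta_pos": [0, 0, 0], "twist": 0}]'

```text
clock: 6.55
eef_pos: [0.4362, 0.0697, 0.2363]
eef_rot: [-3.142, 0.003, 1.54]
wrist_force: [-0.5, 0.4, -1.0]
gripper_width: 0.353
finger_force: 0.0
```

Run:
```python
from h import *
c=cam("wrist"); cv2.imwrite("pics/w2.png",c["pixels"]); print(c["eye"],c["attitude"]); np.save("w2.npy",c,allow_pickle=True)
s=bot.get_state(); print(s["eef_pos"],s["eef_rot"])
```

```text
[0.4395206  0.15380355 0.38186565] [ 2.81297992e+00  1.02908632e-03 -3.04687645e-02]
[0.43587407 0.07206046 0.23558787] [-3.14042494e+00  4.41255833e-04  1.53894865e+00]
```

View pics/w2.png

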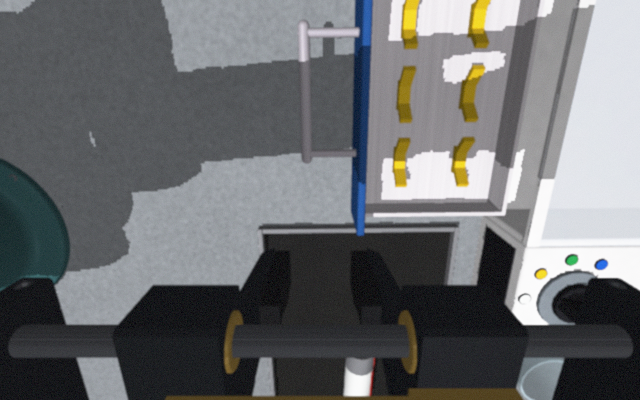

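The drawer is open. The saddles are at about (405,95) and (471,95) for the middle lane and (400,163) and (462,163) for the right lane. The selector dots are white (525,299), yellow (541,273), green (572,259) and blue (601,264). I'll measure the lanes from the yellow blobs, and use the dots to locate the selector.

Run:
```python
from h import *
c=np.load("w2.npy",allow_pickle=True).item()
h=cv2.cvtColor(c["pixels"],cv2.COLOR_BGR2HSV)
m=cv2.inRange(h,(20,150,60),(32,255,255)); m[:,520:]=0
n,l,st,ce=cv2.connectedComponentsWithStats(m)
for i in range(1,n):
    if st[i,4]<150: continue
    x,y,w,hh,a=st[i]
    ys,xs=np.where(l==i)
    top=xs[ys<=y+1].mean(); bot_=xs[ys>=y+hh-2].mean()
    print(st[i],ray(c,top,y,.041).round(4),ray(c,bot_,y+hh,.041).round(4),ray(c,*ce[i],.033).round(4))
for n,u,v in [("w",525,299),("y",541,273),("g",572,259),("b",601,264)]: print(n,ray(c,u,v,.096).round(4))
print(ray(c,304,28,.055),ray(c,307,155,.055))
```

```text
[402   0  17  49 631] [0.5263 0.2326 0.041 ] [0.5269 0.1916 0.041 ] [0.527  0.2147 0.033 ]
[468   0  22  48 696] [0.5916 0.2306 0.041 ] [0.5943 0.1904 0.041 ] [0.5933 0.2128 0.033 ]
[460  65  24  57 743] [0.5943 0.1753 0.041 ] [0.5929 0.1212 0.041 ] [0.593  0.1492 0.033 ]
[397  67  18  55 645] [0.5269 0.1756 0.041 ] [0.5258 0.1232 0.041 ] [0.5261 0.1508 0.033 ]
[394 138  16  49 517] [0.5256 0.1069 0.041 ] [0.5243 0.0536 0.041 ] [0.5249 0.0805 0.033 ]
[452 138  22  48 585] [0.5924 0.1049 0.041 ] [0.5919 0.0527 0.041 ] [0.5916 0.0792 0.033 ]
[408 389 112  11 641] [ 0.6306 -0.2424  0.041 ] [ 0.629  -0.2628  0.041 ] [ 0.6323 -0.2617  0.033 ]
w [ 0.647 -0.056  0.096]
y [ 0.6578 -0.0253  0.096 ]
g [ 0.6857 -0.0102  0.096 ]
b [ 0.716  -0.0167  0.096 ]
[0.42630625 0.21028811 0.055     ] [0.42397797 0.09463197 0.055     ]
```

Emit:
step_arm --targets '[{"hand": 0.7, "delta_pos": [-2.2, 0.1, 0], "twist": 0}, {"hand": 0.7, "delta_pos": [-4, 0.4, 0], "twist": 0}, {"hand": 0.7, "delta_pos": [-4, 0.4, 0], "twist": 0}, {"hand": 0.7, "delta_pos": [-4, 0.4, 0], "twist": 0}, {"hand": 0.7, "delta_pos": [-4, 0.4, 0], "twist": 0}, {"hand": 0.7, "delta_pos": [-4, 0.4, 0], "twist": 0}, {"hand": 0.7, "delta_pos": [-4, 0.4, 0], "twist": 0}, {"hand": 0.7, "delta_pos": [-4, 0.4, 0], "twist": 0}, {"hand": 0.7, "delta_pos": [-4, 0.4, 0], "twist": 0}, {"hand": 0.7, "delta_pos": [-4, 0.4, 0], "twist": 0}, {"hand": 0.7, "delta_pos": [-2, 0.2, 0], "twist": 0}, {"hand": 0.7, "delta_pos": [0, 0, 0], "twist": 0}, {"hand": 0.7, "delta_pos": [0, 0, 0], "twist": 0}]'

```text
clock: 7.68
eef_pos: [0.4648, -0.3276, 0.2344]
eef_rot: [-3.139, -0.003, 1.543]
wrist_force: [-0.3, 0.7, 0.4]
gripper_width: 0.7
finger_force: 0.0
```

Run:
```python
from h import *
c=cam("wrist"); cv2.imwrite("pics/w3.png",c["pixels"]); print(c["eye"],c["attitude"]); np.save("w3.npy",c,allow_pickle=True)
s=bot.get_state(); print(s["eef_pos"],s["eef_rot"])
```

```text
[ 0.46819844 -0.24443364  0.38049488] [ 2.81894518  0.00306068 -0.02791486]
[ 0.46478205 -0.32680707  0.23461251] [-3.13965378e+00 -2.72808136e-03  1.54385291e+00]
```

View pics/w3.png

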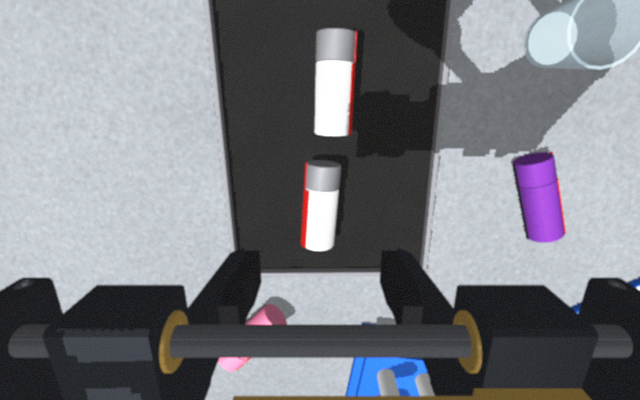

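The wrist view shows both tubes on the mat: A at (335,82) with its stripe on the right (+x) edge, B at (320,205) with its stripe on the left (−x) edge. The purple (540,195) and pink (250,335) decoys lie off the mat.

```bash
cat >> h.py <<'E'
def tubes(c,box,z=.023):
    """white/grey/red tubes inside pixel box: centre, axis yaw, stripe angle (+ toward +x) from straight up"""
    u0,v0,u1,v1=box; im=c["pixels"].astype(int); b,g,r=im[...,0],im[...,1],im[...,2]
    red=(r>90)&(r>2*g)&(r>2*b); grey=(im.max(2)-im.min(2)<25)&(im.min(2)>90)
    m=np.zeros(red.shape,np.uint8); m[v0:v1,u0:u1]=(red|grey)[v0:v1,u0:u1]
    m=cv2.morphologyEx(m,cv2.MORPH_OPEN,np.ones((5,5),np.uint8))|(red&(cv2.dilate(m,np.ones((5,5)))>0)&(m>=0)).astype(np.uint8)
    n,l,st,ce=cv2.connectedComponentsWithStats(m); out=[]
    for i in range(1,n):
        if st[i,4]<900: continue
        k=l==i; x,y,w,h,a=st[i]
        rows=range(y+int(.1*h),y+int(.9*h)); P=[]
        for v in rows:
            q=np.where(k[v])[0]; P.append(ray(c,(q[0]+q[-1])/2,v,z))
        P=np.array(P); f=np.polyfit(P[:,1],P[:,0],1)
        top=ray(c,ce[i][0],y,z+.010); bt=ray(c,ce[i][0],y+h,z); yc=(top[1]+bt[1])/2
        ax=np.array([f[0],1,0]); ax/=np.linalg.norm(ax); up=np.array([0,0,1.]); sd=np.array([ax[1],-ax[0],0])
        P0=np.array([np.polyval(f,yc),yc,z]); e=np.array(c["eye"]); A=[]
        wid=[]
        for v in range(y+int(.4*h),y+int(.85*h)):
            q=np.where(red[v]&k[v])[0]
            if len(q)<2: continue
            t=[]
            for u in (q[0]-.5,q[-1]+.5):
                d=ray(c,u,v,0)-e; o=e-P0; o2=np.array([o@sd,o@up]); d2=np.array([d@sd,d@up])
                B=o2@d2; D=B*B-(d2@d2)*(o2@o2-.02**2); D=max(D,0); p=o2+d2*(-B-D**.5)/(d2@d2)
                t.append(np.arctan2(p[0],p[1]))
            A.append(t)
        A=np.array(A); out.append((P0,f[0],top[1]-bt[1],np.median(A,0) if len(A) else None,len(A),st[i].tolist()))
    return out
E
python3 - <<'E'
from h import *
c=np.load("w3.npy",allow_pickle=True).item()
for t in tubes(c,(240,5,425,255)): print(t)
E
```

```text
(array([ 0.48196555, -0.23552508,  0.023     ]), np.float64(0.06685208088202073), np.float64(0.10489296038894233), array([0.9665058 , 1.47630126]), 49, [314, 28, 44, 109, 4175])
(array([ 0.46257192, -0.37046593,  0.023     ]), np.float64(0.09060638457517485), np.float64(0.11436579124519547), array([-1.52885032, -0.78829958]), 40, [300, 162, 40, 90, 2889])
```

Emit:
step_arm --targets '[{"hand": 0.7, "delta_pos": [-1.9, 0.1, 0], "twist": 0.06}, {"hand": 0.7, "delta_pos": [-2, 0.1, 0], "twist": 0}, {"hand": 0.7, "delta_pos": [0, 0, 2], "twist": 0}, {"hand": 0.7, "delta_pos": [0, 0, 4], "twist": 0}, {"hand": 0.7, "delta_pos": [0, 0, 4], "twist": 0}, {"hand": 0.7, "delta_pos": [0, 0, 4], "twist": 0}, {"hand": 0.7, "delta_pos": [0, 0, 3], "twist": 0}, {"hand": 0.7, "delta_pos": [0, 0, 2], "twist": 0}, {"hand": 0.7, "delta_pos": [0, 0, 2], "twist": 0}, {"hand": 0.7, "delta_pos": [0, 0, 1.2], "twist": 0}, {"hand": 0.7, "delta_pos": [0, 0, 0], "twist": 0}]' --squeeze 5

```text
clock: 8.65
eef_pos: [0.463, -0.3638, 0.0109]
eef_rot: [-3.137, -0.004, 1.486]
wrist_force: [-0.7, -0.3, 0.3]
gripper_width: 0.698
finger_force: 0.0
```

Emit:
step_arm --targets '[{"hand": 0.6, "delta_pos": [0, 0, 0], "twist": 0}, {"hand": 0.54, "delta_pos": [0, 0, 0], "twist": 0}, {"hand": 0.5, "delta_pos": [0, 0, 0], "twist": 0}, {"hand": 0.48, "delta_pos": [0, 0, 0], "twist": 0}, {"hand": 0.48, "delta_pos": [0, 0.3, 0], "twist": 0}, {"hand": 0.48, "delta_pos": [0, 0.4, 0], "twist": 0}, {"hand": 0.48, "delta_pos": [0, 0.4, 0], "twist": 0}, {"hand": 0.48, "delta_pos": [0, 0.4, 0], "twist": 0}, {"hand": 0.48, "delta_pos": [0, 0.4, 0], "twist": 0}, {"hand": 0.48, "delta_pos": [0, 0.4, 0], "twist": 0}, {"hand": 0.48, "delta_pos": [0, 0.3, 0], "twist": 0}, {"hand": 0.47, "delta_pos": [0, 0, 0], "twist": 0}, {"hand": 0.47, "delta_pos": [0, 0, 0], "twist": 0}, {"hand": 0.47, "delta_pos": [0, 0, 0], "twist": 0}, {"hand": 0.7, "delta_pos": [0, 0, 0], "twist": 0}, {"hand": 0.7, "delta_pos": [0, 0, 0], "twist": 0}, {"hand": 0.7, "delta_pos": [0, 0, 0], "twist": 0}]'

```text
clock: 10.07
eef_pos: [0.4904, -0.3698, 0.014]
eef_rot: [-3.141, -0.0, 1.484]
wrist_force: [0.1, 0.5, 0.6]
gripper_width: 0.671
finger_force: 0.0
```

Emit:
step_arm --targets '[{"hand": 0.7, "delta_pos": [0, 0, -2], "twist": 0}, {"hand": 0.7, "delta_pos": [0, 0, -3], "twist": 0}, {"hand": 0.7, "delta_pos": [0, 0, -3], "twist": 0}, {"hand": 0.7, "delta_pos": [3.4, -0.5, 0], "twist": -0.02}, {"hand": 0.7, "delta_pos": [3.4, -0.5, 0], "twist": 0}, {"hand": 0.7, "delta_pos": [3.4, -0.5, 0], "twist": 0}, {"hand": 0.7, "delta_pos": [3.2, -0.2, 0], "twist": 0}, {"hand": 0.7, "delta_pos": [0, 0, 0], "twist": 0}]'

```text
clock: 10.73
eef_pos: [0.4818, -0.23, 0.0935]
eef_rot: [-3.139, -0.003, 1.506]
wrist_force: [-0.7, -0.7, -0.8]
gripper_width: 0.701
finger_force: 0.0
```

Emit:
step_arm --targets '[{"hand": 0.7, "delta_pos": [-0.4, 0, 2], "twist": 0}, {"hand": 0.7, "delta_pos": [0, 0, 3], "twist": 0}, {"hand": 0.7, "delta_pos": [0, 0, 2], "twist": 0}, {"hand": 0.7, "delta_pos": [0, 0, 1.2], "twist": 0}, {"hand": 0.6, "delta_pos": [0, 0, 0], "twist": 0}, {"hand": 0.54, "delta_pos": [0, 0, 0], "twist": 0}, {"hand": 0.5, "delta_pos": [0, 0, 0], "twist": 0}, {"hand": 0.48, "delta_pos": [0, 0, 0], "twist": 0}, {"hand": 0.48, "delta_pos": [0, -0.3, 0], "twist": 0}, {"hand": 0.48, "delta_pos": [0, -0.4, 0], "twist": 0}, {"hand": 0.48, "delta_pos": [0, -0.4, 0], "twist": 0}, {"hand": 0.48, "delta_pos": [0, -0.4, 0], "twist": 0}, {"hand": 0.48, "delta_pos": [0, -0.4, 0], "twist": 0}, {"hand": 0.48, "delta_pos": [0, -0.4, 0], "twist": 0}, {"hand": 0.48, "delta_pos": [0, -0.4, 0], "twist": 0}, {"hand": 0.48, "delta_pos": [0, -0.3, 0], "twist": 0}, {"hand": 0.47, "delta_pos": [0, 0, 0], "twist": 0}, {"hand": 0.47, "delta_pos": [0, 0, 0], "twist": 0}, {"hand": 0.47, "delta_pos": [0, 0, 0], "twist": 0}]'

```text
clock: 12.32
eef_pos: [0.4532, -0.237, 0.012]
eef_rot: [3.141, 0.0, 1.504]
wrist_force: [-0.7, -0.0, 0.8]
gripper_width: 0.471
finger_force: 0.0
```

Emit:
step_arm --targets '[{"hand": 0.7, "delta_pos": [0, 0, 0], "twist": 0}, {"hand": 0.7, "delta_pos": [0, 0, 0], "twist": 0}, {"hand": 0.7, "delta_pos": [0, 0, 0], "twist": 0}, {"hand": 0.7, "delta_pos": [0, 0, -2], "twist": 0}, {"hand": 0.7, "delta_pos": [0, 0, -3], "twist": 0}, {"hand": 0.7, "delta_pos": [0, 0, -4], "twist": 0}, {"hand": 0.7, "delta_pos": [-2, 0.4, -4], "twist": 0}, {"hand": 0.7, "delta_pos": [-3, 0.5, -2], "twist": 0}, {"hand": 0.7, "delta_pos": [-3, 0.5, 0], "twist": 0}, {"hand": 0.7, "delta_pos": [-2, 0.4, 0], "twist": 0}, {"hand": 0.7, "delta_pos": [0, 0, 0], "twist": 0}, {"hand": 0.7, "delta_pos": [0, 0, 0], "twist": 0}]'

```text
clock: 13.32
eef_pos: [0.464, -0.337, 0.1589]
eef_rot: [-3.141, -0.001, 1.502]
wrist_force: [0.1, 0.8, -0.3]
gripper_width: 0.702
finger_force: 0.0
```

Run:
```python
from h import *
c=cam("wrist"); cv2.imwrite("pics/w4.png",c["pixels"]); np.save("w4.npy",c,allow_pickle=True)
s=bot.get_state(); print(s["eef_pos"],s["eef_rot"])
for t in tubes(c,(240,2,425,255)): print(t)
```

```text
[ 0.46364388 -0.33594056  0.15847785] [-3.14042077e+00 -1.34215675e-03  1.50289739e+00]
(array([ 0.45283135, -0.23694146,  0.023     ]), np.float64(0.053802114191755526), np.float64(0.09815210765028279), array([-0.39608101,  0.60032552]), 60, [269, 2, 55, 134, 6200])
(array([ 0.49205401, -0.36326876,  0.023     ]), np.float64(0.10749324686290067), np.float64(0.08577531050738851), array([-0.40898175,  0.56783551]), 35, [328, 174, 48, 83, 3305])
```

View pics/w4.png

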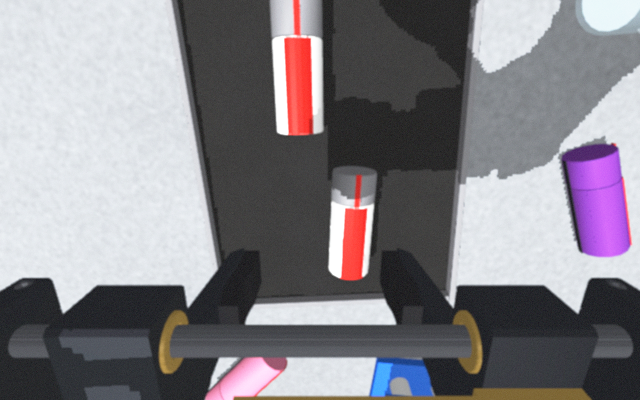

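Both stripes are now close to up, about 0.10 and 0.08 rad off toward +x (pixels (299,85) and (353,243)). I'll fine-roll B by 1.6 mm and A by 2 mm toward −x.

Emit:
step_arm --targets '[{"hand": 0.7, "delta_pos": [-1.4, 1.4, 0], "twist": 0.03}, {"hand": 0.7, "delta_pos": [-1.4, 1.4, 2], "twist": 0}, {"hand": 0.7, "delta_pos": [0, 0, 4], "twist": 0}, {"hand": 0.7, "delta_pos": [0, 0, 4], "twist": 0}, {"hand": 0.7, "delta_pos": [0, 0, 3], "twist": 0}, {"hand": 0.7, "delta_pos": [0, 0, 1.6], "twist": 0}, {"hand": 0.7, "delta_pos": [0, 0, 0], "twist": 0}, {"hand": 0.7, "delta_pos": [0, 0, 0], "twist": 0}]'

```text
clock: 14.03
eef_pos: [0.4886, -0.3645, 0.0116]
eef_rot: [-3.138, -0.002, 1.475]
wrist_force: [-0.1, -0.4, -0.4]
gripper_width: 0.701
finger_force: 0.0
```

Emit:
step_arm --targets '[{"hand": 0.6, "delta_pos": [0, 0.1, 0], "twist": 0}, {"hand": 0.54, "delta_pos": [0, 0, 0], "twist": 0}, {"hand": 0.5, "delta_pos": [0, 0, 0], "twist": 0}, {"hand": 0.48, "delta_pos": [0, 0, 0], "twist": 0}, {"hand": 0.465, "delta_pos": [0, 0, 0], "twist": 0}, {"hand": 0.465, "delta_pos": [0, 0, 0], "twist": 0}, {"hand": 0.465, "delta_pos": [0, 0, 0], "twist": 0}, {"hand": 0.7, "delta_pos": [0, 0, 0], "twist": 0}, {"hand": 0.7, "delta_pos": [0, 0, 0], "twist": 0}, {"hand": 0.7, "delta_pos": [0, 0, 0], "twist": 0}, {"hand": 0.7, "delta_pos": [0, 0, -3], "twist": 0}, {"hand": 0.7, "delta_pos": [0, 0, -4], "twist": 0}, {"hand": 0.7, "delta_pos": [4, -0.7, 0], "twist": -0.03}, {"hand": 0.7, "delta_pos": [4, -0.8, 0], "twist": 0}, {"hand": 0.7, "delta_pos": [4, -0.9, 0], "twist": 0}, {"hand": 0.7, "delta_pos": [0.8, -2.2, 0], "twist": -0.015}, {"hand": 0.7, "delta_pos": [0, 0, 0], "twist": 0}]'

```text
clock: 15.45
eef_pos: [0.4507, -0.2319, 0.0818]
eef_rot: [-3.137, -0.002, 1.522]
wrist_force: [-0.1, 0.9, -0.5]
gripper_width: 0.7
finger_force: 0.0
```

Emit:
step_arm --targets '[{"hand": 0.7, "delta_pos": [-0.4, 0, 2], "twist": 0}, {"hand": 0.7, "delta_pos": [0, 0.05, 3], "twist": 0}, {"hand": 0.7, "delta_pos": [0, 0, 2], "twist": 0}, {"hand": 0.6, "delta_pos": [0, 0, 0], "twist": 0}, {"hand": 0.54, "delta_pos": [0, 0, 0], "twist": 0}, {"hand": 0.5, "delta_pos": [0, 0, 0], "twist": 0}, {"hand": 0.48, "delta_pos": [0, 0, 0], "twist": 0}, {"hand": 0.465, "delta_pos": [0, 0, 0], "twist": 0}, {"hand": 0.465, "delta_pos": [0, 0, 0], "twist": 0}, {"hand": 0.465, "delta_pos": [0, 0, 0], "twist": 0}]'

```text
clock: 16.28
eef_pos: [0.4556, -0.2402, 0.014]
eef_rot: [3.14, 0.001, 1.519]
wrist_force: [0.1, 0.2, 0.1]
gripper_width: 0.464
finger_force: 0.0
```

Emit:
step_arm --targets '[{"hand": 0.7, "delta_pos": [0, 0, 0], "twist": 0}, {"hand": 0.7, "delta_pos": [0, 0, 0], "twist": 0}, {"hand": 0.7, "delta_pos": [0, 0, 0], "twist": 0}, {"hand": 0.7, "delta_pos": [0, 0, -2], "twist": 0}, {"hand": 0.7, "delta_pos": [0, 0, -3], "twist": 0}, {"hand": 0.7, "delta_pos": [0, 0, -4], "twist": 0}, {"hand": 0.7, "delta_pos": [-2, 0.4, -4], "twist": 0}, {"hand": 0.7, "delta_pos": [-3, 0.5, -3], "twist": 0}, {"hand": 0.7, "delta_pos": [-3, 0.5, -2], "twist": 0}, {"hand": 0.7, "delta_pos": [-2, 0.4, 0], "twist": 0}, {"hand": 0.7, "delta_pos": [0, 0, 0], "twist": 0}, {"hand": 0.7, "delta_pos": [0, 0, 0], "twist": 0}]'

```text
clock: 17.28
eef_pos: [0.4672, -0.339, 0.1894]
eef_rot: [-3.141, -0.0, 1.517]
wrist_force: [-0.8, 0.2, -0.9]
gripper_width: 0.702
finger_force: 0.0
```

Run:
```python
from h import *
c=cam("wrist"); cv2.imwrite("pics/w5.png",c["pixels"]); np.save("w5.npy",c,allow_pickle=True)
s=bot.get_state(); print(s["eef_pos"],s["eef_rot"])
for t in tubes(c,(240,2,425,255)): print(t)
```

```text
[ 0.46663152 -0.33775076  0.18849173] [-3.13991381e+00 -1.71304860e-03  1.51796155e+00]
(array([ 0.45145052, -0.23387826,  0.023     ]), np.float64(-0.04052282525732393), np.float64(0.10261160017324661), array([-0.03972791,  1.09071857]), 57, [277, 2, 40, 127, 4092])
(array([ 0.47269836, -0.23399556,  0.023     ]), np.float64(-0.007558610447806897), np.float64(0.10090320347136683), None, 0, [309, 2, 15, 125, 1048])
(array([ 0.49108995, -0.37252732,  0.023     ]), np.float64(0.11136469559170747), np.float64(0.10259855747135271), array([-0.41174179,  0.57609746]), 41, [323, 166, 45, 91, 3229])
```

```bash
sed -i 's/    n,l,st,ce=cv2.connectedComponentsWithStats(m); out=\[\]/    m=cv2.morphologyEx(m,cv2.MORPH_CLOSE,np.ones((3,9),np.uint8)); n,l,st,ce=cv2.connectedComponentsWithStats(m); out=[]/' h.py
python3 - <<'E'
from h import *
c=np.load("w5.npy",allow_pickle=True).item()
for t in tubes(c,(240,2,425,255)): print(t)
print(bot.get_state()["eef_pos"])
im=c["pixels"]; print(im[80,270:335].tolist())
E
```

```text
(array([ 0.45600833, -0.23340004,  0.023     ]), np.float64(0.04639868715847655), np.float64(0.10406746540043604), array([-0.24475072,  0.78002499]), 58, [277, 0, 47, 129, 5655])
(array([ 0.49108841, -0.37254111,  0.023     ]), np.float64(0.11136469559170747), np.float64(0.10260023941628088), array([-0.41174179,  0.57609746]), 41, [323, 166, 45, 91, 3450])
[ 0.46663152 -0.33775076  0.18849173]
[[62, 63, 63], [53, 53, 54], [60, 61, 62], [55, 55, 58], [60, 62, 62], [59, 60, 60], [59, 58, 61], [58, 57, 58], [57, 58, 56], [95, 94, 98], [193, 196, 194], [251, 251, 252], [255, 255, 255], [255, 255, 255], [255, 255, 255], [255, 255, 255], [255, 255, 255], [255, 255, 255], [255, 255, 255], [255, 255, 255], [255, 255, 255], [255, 255, 255], [255, 255, 255], [255, 255, 255], [155, 154, 255], [81, 91, 255], [81, 90, 255], [82, 92, 255], [76, 83, 255], [70, 74, 255], [70, 74, 255], [65, 72, 254], [63, 67, 254], [59, 64, 254], [53, 60, 253], [47, 58, 253], [48, 55, 253], [43, 53, 252], [45, 52, 251], [41, 50, 249], [43, 49, 249], [39, 47, 248], [45, 50, 247], [35, 46, 243], [29, 37, 237], [49, 49, 238], [109, 111, 239], [201, 204, 243], [244, 244, 243], [237, 237, 234], [226, 226, 225], [212, 212, 212], [191, 192, 191], [146, 147, 147], [77, 77, 77], [31, 33, 31], [28, 30, 27], [37, 34, 36], [38, 40, 35], [31, 33, 33], [43, 41, 41], [29, 31, 30], [38, 39, 41], [39, 40, 42], [56, 52, 54]]
```

Emit:
step_arm --targets '[{"hand": 0.7, "delta_pos": [2.3, -0.5, 0], "twist": 0}, {"hand": 0.7, "delta_pos": [4, -0.8, 0], "twist": 0}, {"hand": 0.7, "delta_pos": [4, -0.8, 2.6], "twist": 0}, {"hand": 0.7, "delta_pos": [0, 0, 4], "twist": 0}, {"hand": 0.7, "delta_pos": [0, 0, 4], "twist": 0}, {"hand": 0.7, "delta_pos": [0, 0, 4], "twist": 0}, {"hand": 0.7, "delta_pos": [0, 0, 2], "twist": 0}, {"hand": 0.7, "delta_pos": [0, 0, 1], "twist": 0}, {"hand": 0.7, "delta_pos": [0, 0, 0], "twist": 0}, {"hand": 0.7, "delta_pos": [0, 0, 0], "twist": 0}, {"hand": 0.7, "delta_pos": [0, 0, 0], "twist": 0}]'

```text
clock: 18.25
eef_pos: [0.4539, -0.2405, 0.0186]
eef_rot: [3.139, 0.001, 1.519]
wrist_force: [-0.3, 0.6, -0.2]
gripper_width: 0.697
finger_force: 0.0
```

Emit:
step_arm --targets '[{"hand": 0.7, "delta_pos": [0.4, 0, 0.6], "twist": 0}, {"hand": 0.6, "delta_pos": [0, 0, 0], "twist": 0}, {"hand": 0.54, "delta_pos": [0, 0, 0], "twist": 0}, {"hand": 0.5, "delta_pos": [0, -0.1, 0], "twist": 0}, {"hand": 0.48, "delta_pos": [0, -0.1, 0], "twist": 0}, {"hand": 0.465, "delta_pos": [0, -0.1, 0], "twist": 0}, {"hand": 0.465, "delta_pos": [0, 0, 0], "twist": 0}, {"hand": 0.465, "delta_pos": [0, 0, 0], "twist": 0}, {"hand": 0.465, "delta_pos": [0, 0, 0], "twist": 0}]'

```text
clock: 19.0
eef_pos: [0.4497, -0.236, 0.0111]
eef_rot: [-3.142, -0.0, 1.519]
wrist_force: [0.1, -0.3, 0.1]
gripper_width: 0.465
finger_force: 0.0
```

Emit:
step_arm --targets '[{"hand": 0.465, "delta_pos": [0, 0.1, 0], "twist": 0}, {"hand": 0.465, "delta_pos": [0, 0, 0], "twist": 0}, {"hand": 0.465, "delta_pos": [0, 0, 0], "twist": 0}, {"hand": 0.7, "delta_pos": [0, 0, 0], "twist": 0}, {"hand": 0.7, "delta_pos": [0, 0, 0], "twist": 0}, {"hand": 0.7, "delta_pos": [0, 0, 0], "twist": 0}, {"hand": 0.7, "delta_pos": [0, 0, -2], "twist": 0}, {"hand": 0.7, "delta_pos": [0, 0, -4], "twist": 0}, {"hand": 0.7, "delta_pos": [-2.6, 0.9, 0], "twist": 0}, {"hand": 0.7, "delta_pos": [-2.6, 0.9, 0], "twist": 0}, {"hand": 0.7, "delta_pos": [-2.7, 0.9, 0], "twist": 0}, {"hand": 0.7, "delta_pos": [-2.7, 0.9, 0], "twist": 0}, {"hand": 0.7, "delta_pos": [-2.6, 0.9, 0], "twist": 0}, {"hand": 0.7, "delta_pos": [0, 0, 0], "twist": 0.05}, {"hand": 0.7, "delta_pos": [0, 0, 2], "twist": 0}, {"hand": 0.7, "delta_pos": [0, 0, 3], "twist": 0}, {"hand": 0.7, "delta_pos": [0, 0, 1], "twist": 0}, {"hand": 0.7, "delta_pos": [0, 0, 0], "twist": 0}, {"hand": 0.7, "delta_pos": [0, 0, 0], "twist": 0}]'

```text
clock: 20.58
eef_pos: [0.4882, -0.3695, 0.0104]
eef_rot: [-3.14, -0.001, 1.469]
wrist_force: [0.5, -0.4, 0.2]
gripper_width: 0.701
finger_force: 0.0
```

Emit:
step_arm --targets '[{"hand": 0.6, "delta_pos": [0, 0.15, 0], "twist": 0}, {"hand": 0.54, "delta_pos": [0, 0, 0], "twist": 0}, {"hand": 0.5, "delta_pos": [0, 0, 0], "twist": 0}, {"hand": 0.48, "delta_pos": [0, 0, 0], "twist": 0}, {"hand": 0.465, "delta_pos": [0, 0, 0], "twist": 0}, {"hand": 0.465, "delta_pos": [0, 0, 0], "twist": 0}, {"hand": 0.465, "delta_pos": [0, 0, 0], "twist": 0}]'

```text
clock: 21.17
eef_pos: [0.4904, -0.3703, 0.0113]
eef_rot: [3.141, 0.0, 1.469]
wrist_force: [0.4, 0.5, 1.1]
gripper_width: 0.465
finger_force: 0.0
```

Emit:
step_arm --targets '[{"hand": 0.7, "delta_pos": [0, 0, 0], "twist": 0}, {"hand": 0.7, "delta_pos": [0, 0, 0], "twist": 0}, {"hand": 0.7, "delta_pos": [0, 0, 0], "twist": 0}, {"hand": 0.7, "delta_pos": [0, 0, -2], "twist": 0}, {"hand": 0.7, "delta_pos": [0, 0, -3], "twist": 0}, {"hand": 0.7, "delta_pos": [0, 0, -4], "twist": 0}, {"hand": 0.7, "delta_pos": [0, -0.6, -4], "twist": 0}, {"hand": 0.7, "delta_pos": [1, -0.6, -4], "twist": 0}, {"hand": 0.7, "delta_pos": [1.5, -0.6, -3], "twist": 0}, {"hand": 0.7, "delta_pos": [0, 0, 0], "twist": 0}, {"hand": 0.7, "delta_pos": [0, 0, 0], "twist": 0}, {"hand": 0.7, "delta_pos": [0, 0, 0], "twist": 0}]'

```text
clock: 22.17
eef_pos: [0.4747, -0.3434, 0.2104]
eef_rot: [-3.141, -0.0, 1.469]
wrist_force: [0.8, 0.7, -0.3]
gripper_width: 0.698
finger_force: 0.0
```

Run:
```python
from h import *
c=cam("wrist"); cv2.imwrite("pics/w6.png",c["pixels"]); np.save("w6.npy",c,allow_pickle=True)
s=bot.get_state(); print(s["eef_pos"],s["eef_rot"])
for t in tubes(c,(235,2,425,255)): print(t)
```

```text
[ 0.47418111 -0.3431201   0.2092392 ] [-3.13917560e+00 -1.34938030e-03  1.46877005e+00]
(array([ 0.45100024, -0.23164655,  0.023     ]), np.float64(0.05015100336974636), np.float64(0.10553127588642039), array([-0.47878393,  0.50639021]), 56, [258, 0, 50, 124, 5049])
(array([ 0.4904338 , -0.37510377,  0.023     ]), np.float64(0.09283054163745899), np.float64(0.11130011484435942), array([-0.39433233,  0.59885071]), 42, [319, 155, 38, 95, 3398])
```

Run:
```python
from h import *
c=np.load("w6.npy",allow_pickle=True).item()
cv2.imwrite("pics/w6c.png",cv2.resize(c["pixels"][0:270,230:410],None,fx=2.2,fy=2.2,interpolation=cv2.INTER_CUBIC))
print(c["pixels"][215,310:370].tolist())
print(c["eye"])
```

```text
[[55, 55, 58], [58, 60, 59], [56, 56, 55], [56, 57, 58], [57, 56, 62], [59, 56, 57], [57, 57, 59], [56, 56, 54], [67, 69, 71], [130, 129, 129], [218, 219, 215], [249, 249, 248], [254, 254, 253], [254, 254, 254], [254, 254, 254], [255, 255, 255], [255, 255, 255], [255, 255, 255], [255, 255, 255], [255, 255, 255], [170, 172, 254], [72, 76, 254], [68, 73, 254], [70, 75, 254], [73, 79, 254], [79, 82, 255], [76, 81, 255], [72, 78, 254], [65, 71, 254], [57, 62, 253], [52, 61, 253], [52, 59, 253], [56, 61, 252], [46, 53, 251], [54, 60, 251], [43, 52, 250], [41, 50, 248], [43, 45, 245], [98, 99, 243], [208, 208, 247], [250, 250, 249], [247, 247, 245], [240, 240, 239], [225, 225, 222], [189, 188, 187], [125, 125, 124], [54, 57, 58], [35, 33, 32], [34, 34, 32], [36, 36, 36], [19, 22, 19], [35, 33, 33], [42, 43, 44], [54, 53, 53], [53, 50, 52], [51, 52, 53], [55, 55, 54], [57, 58, 58], [55, 56, 55], [55, 56, 57]]
[ 0.48399771 -0.26015787  0.35631572]
```

View pics/w6c.png

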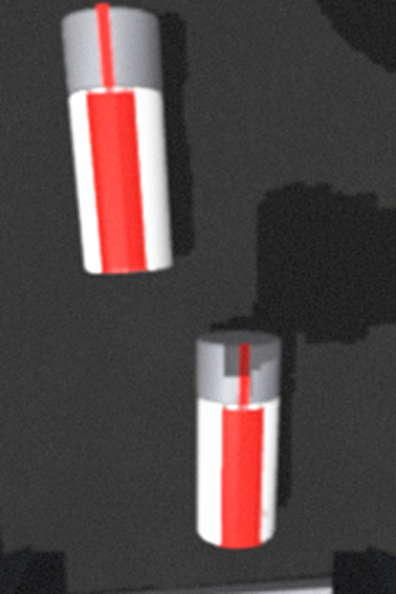

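A reads +0.01 rad, which is good. B is about 0.10 rad off (crop: stripe centre 241 against tube centre 237). I'll roll B another 2 mm toward −x.

Emit:
step_arm --targets '[{"hand": 0.7, "delta_pos": [-1.3, 0.9, 2], "twist": 0}, {"hand": 0.7, "delta_pos": [-1.3, 0.8, 3], "twist": 0}, {"hand": 0.7, "delta_pos": [0, 0, 3], "twist": 0}, {"hand": 0.7, "delta_pos": [0, 0, 3], "twist": 0}, {"hand": 0.7, "delta_pos": [0, 0, 3], "twist": 0}, {"hand": 0.7, "delta_pos": [0, 0, 3], "twist": 0}, {"hand": 0.7, "delta_pos": [0, 0, 2], "twist": 0}, {"hand": 0.7, "delta_pos": [0, 0, 0.7], "twist": 0}, {"hand": 0.7, "delta_pos": [0, 0, 0], "twist": 0}, {"hand": 0.7, "delta_pos": [0, 0, 0], "twist": 0}, {"hand": 0.7, "delta_pos": [0, 0, 0], "twist": 0}]'

```text
clock: 23.13
eef_pos: [0.4901, -0.372, 0.0151]
eef_rot: [3.14, 0.001, 1.469]
wrist_force: [1.0, -0.1, 0.3]
gripper_width: 0.699
finger_force: 0.0
```

Emit:
step_arm --targets '[{"hand": 0.6, "delta_pos": [0.3, 0, 0.3], "twist": 0}, {"hand": 0.54, "delta_pos": [0, 0, 0], "twist": 0}, {"hand": 0.5, "delta_pos": [0, -0.1, 0], "twist": 0}, {"hand": 0.48, "delta_pos": [0, -0.1, 0], "twist": 0}, {"hand": 0.465, "delta_pos": [0, 0, 0], "twist": 0}, {"hand": 0.465, "delta_pos": [0, 0, 0], "twist": 0}, {"hand": 0.465, "delta_pos": [0, 0, 0], "twist": 0}]'

```text
clock: 23.72
eef_pos: [0.4876, -0.368, 0.0112]
eef_rot: [3.141, 0.0, 1.469]
wrist_force: [-0.5, -0.1, 0.3]
gripper_width: 0.462
finger_force: 0.0
```

Emit:
step_arm --targets '[{"hand": 0.7, "delta_pos": [0, 0, 0], "twist": 0}, {"hand": 0.7, "delta_pos": [0, 0, 0], "twist": 0}, {"hand": 0.7, "delta_pos": [0, 0, 0], "twist": 0}, {"hand": 0.7, "delta_pos": [0, 0, -2], "twist": 0}, {"hand": 0.7, "delta_pos": [0, 0, -3], "twist": 0}, {"hand": 0.7, "delta_pos": [0, 0, -4], "twist": 0}, {"hand": 0.7, "delta_pos": [0, -0.6, -4], "twist": 0}, {"hand": 0.7, "delta_pos": [1, -0.6, -4], "twist": 0}, {"hand": 0.7, "delta_pos": [1.5, -0.6, -3], "twist": 0}, {"hand": 0.7, "delta_pos": [0, 0, 0], "twist": 0}, {"hand": 0.7, "delta_pos": [0, 0, 0], "twist": 0}, {"hand": 0.7, "delta_pos": [0, 0, 0], "twist": 0}]'

```text
clock: 24.72
eef_pos: [0.4719, -0.3411, 0.2105]
eef_rot: [-3.141, -0.0, 1.469]
wrist_force: [-0.5, -0.5, 0.5]
gripper_width: 0.7
finger_force: 0.0
```

Run:
```python
from h import *
c=cam("wrist"); cv2.imwrite("pics/w7.png",c["pixels"]); np.save("w7.npy",c,allow_pickle=True)
s=bot.get_state(); print(s["eef_pos"],s["eef_rot"])
for t in tubes(c,(235,2,425,255)): print(t)
```

```text
[ 0.47142226 -0.34084804  0.20925833] [-3.13922745e+00 -1.29477962e-03  1.46883989e+00]
(array([ 0.45095054, -0.23264877,  0.023     ]), np.float64(0.05005518733073433), np.float64(0.10548544484161093), array([-0.4790981 ,  0.50432668]), 55, [261, 4, 50, 123, 5011])
(array([ 0.48669384, -0.37504051,  0.023     ]), np.float64(0.09975684803684788), np.float64(0.11182104438062618), array([-0.58450829,  0.40101059]), 42, [318, 157, 38, 95, 3378])
```

Emit:
step_arm --targets '[{"hand": 0.7, "delta_pos": [-1.3, 0.9, 2], "twist": 0}, {"hand": 0.7, "delta_pos": [-1.3, 0.9, 3], "twist": 0}, {"hand": 0.7, "delta_pos": [0, 0, 3], "twist": 0}, {"hand": 0.7, "delta_pos": [0, 0, 3], "twist": 0}, {"hand": 0.7, "delta_pos": [0, 0, 3], "twist": 0}, {"hand": 0.7, "delta_pos": [0, 0, 3], "twist": 0}, {"hand": 0.7, "delta_pos": [0, 0, 2], "twist": 0}, {"hand": 0.7, "delta_pos": [0, 0, 1], "twist": 0}, {"hand": 0.7, "delta_pos": [0, 0, 0], "twist": 0}, {"hand": 0.7, "delta_pos": [0, 0, 0], "twist": 0}, {"hand": 0.7, "delta_pos": [0, 0, 0], "twist": 0}]'

```text
clock: 25.68
eef_pos: [0.4881, -0.3696, 0.0118]
eef_rot: [3.141, 0.001, 1.469]
wrist_force: [0.1, 0.3, 0.4]
gripper_width: 0.701
finger_force: 0.0
```

Emit:
step_arm --targets '[{"hand": 0.6, "delta_pos": [0, 0, 0], "twist": 0}, {"hand": 0.54, "delta_pos": [0, 0, 0], "twist": 0}, {"hand": 0.5, "delta_pos": [0, 0.12, 0], "twist": 0}, {"hand": 0.48, "delta_pos": [0, 0, 0], "twist": 0}, {"hand": 0.465, "delta_pos": [0, 0, 0], "twist": 0}, {"hand": 0.46, "delta_pos": [0, 0, 0], "twist": 0}, {"hand": 0.46, "delta_pos": [0, 0, 0], "twist": 0}]'

```text
clock: 26.27
eef_pos: [0.4888, -0.3691, 0.0112]
eef_rot: [3.141, 0.0, 1.469]
wrist_force: [0.0, 0.1, -0.7]
gripper_width: 0.458
finger_force: 0.1
```

Emit:
step_arm --targets '[{"hand": 0.7, "delta_pos": [0, 0, 0], "twist": 0}, {"hand": 0.7, "delta_pos": [0, 0, 0], "twist": 0}, {"hand": 0.7, "delta_pos": [0, 0, 0], "twist": 0}, {"hand": 0.7, "delta_pos": [0, 0, -2], "twist": 0}, {"hand": 0.7, "delta_pos": [0, 0, -3], "twist": 0}, {"hand": 0.7, "delta_pos": [0, 0, -4], "twist": 0}, {"hand": 0.7, "delta_pos": [0, -0.6, -4], "twist": 0}, {"hand": 0.7, "delta_pos": [1, -0.6, -4], "twist": 0}, {"hand": 0.7, "delta_pos": [1.5, -0.6, -3], "twist": 0}, {"hand": 0.7, "delta_pos": [0, 0, 0], "twist": 0}, {"hand": 0.7, "delta_pos": [0, 0, 0], "twist": 0}, {"hand": 0.7, "delta_pos": [0, 0, 0], "twist": 0}]'

```text
clock: 27.27
eef_pos: [0.473, -0.3422, 0.2104]
eef_rot: [-3.141, -0.0, 1.469]
wrist_force: [-0.1, 1.0, -0.6]
gripper_width: 0.7
finger_force: 0.0
```

Run:
```python
from h import *
c=cam("wrist"); cv2.imwrite("pics/w7.png",c["pixels"]); np.save("w7.npy",c,allow_pickle=True)
s=bot.get_state(); print(s["eef_pos"],s["eef_rot"],s["joint_pos"].round(2))
for t in tubes(c,(235,2,425,255)): print(t)
```

```text
[ 0.47251915 -0.34192764  0.20927203] [-3.13926657e+00 -1.34177236e-03  1.46881528e+00] [-0.67  0.11  1.84 -0.    1.19 -0.57]
(array([ 0.45099301, -0.23238563,  0.023     ]), np.float64(0.051734239867129925), np.float64(0.1060025843535557), array([-0.48280361,  0.50701477]), 56, [260, 2, 50, 124, 5037])
(array([ 0.48871558, -0.37507741,  0.023     ]), np.float64(0.09661080531108118), np.float64(0.11156469663157137), array([-0.50933857,  0.48903368]), 42, [319, 156, 38, 95, 3402])
```

Both stripes are straight up on the mat (+0.01 and −0.01 rad). Now I'll pick up B.

Emit:
step_arm --targets '[{"hand": 0.7, "delta_pos": [-1.3, 0.9, 2], "twist": 0}, {"hand": 0.7, "delta_pos": [-1.3, 0.9, 3], "twist": 0}, {"hand": 0.7, "delta_pos": [0, 0, 3], "twist": 0}, {"hand": 0.7, "delta_pos": [0, 0, 3], "twist": 0}, {"hand": 0.7, "delta_pos": [0, 0, 3], "twist": 0}, {"hand": 0.7, "delta_pos": [0, 0, 3], "twist": 0}, {"hand": 0.7, "delta_pos": [0, 0, 2], "twist": 0}, {"hand": 0.7, "delta_pos": [0, 0, 1], "twist": 0}, {"hand": 0.7, "delta_pos": [0, 0, 0], "twist": 0}, {"hand": 0.7, "delta_pos": [0, 0, 0], "twist": 0}, {"hand": 0.7, "delta_pos": [0, 0, 0], "twist": 0}]'

```text
clock: 28.23
eef_pos: [0.4892, -0.3707, 0.0119]
eef_rot: [3.141, 0.001, 1.469]
wrist_force: [0.0, -0.5, 0.0]
gripper_width: 0.698
finger_force: 0.0
```

Emit:
step_arm --targets '[{"hand": 0.6, "delta_pos": [0, -0.05, 0], "twist": 0}, {"hand": 0.54, "delta_pos": [0, 0, 0], "twist": 0}, {"hand": 0.5, "delta_pos": [0, 0, 0], "twist": 0}, {"hand": 0.46, "delta_pos": [0, 0, 0], "twist": 0}, {"hand": 0.44, "delta_pos": [0, 0, 0], "twist": 0}, {"hand": 0.3, "delta_pos": [0, 0, 0], "twist": 0}, {"hand": 0.3, "delta_pos": [0, 0, 0], "twist": 0}, {"hand": 0.3, "delta_pos": [0, 0, 0], "twist": 0}, {"hand": 0.3, "delta_pos": [0, 0, 0], "twist": 0}, {"hand": 0.3, "delta_pos": [0, 0, -0.5], "twist": 0}, {"hand": 0.3, "delta_pos": [0, 0, -1], "twist": 0}, {"hand": 0.3, "delta_pos": [0, 0, -2.5], "twist": 0}, {"hand": 0.3, "delta_pos": [0, 0, -3], "twist": 0}, {"hand": 0.3, "delta_pos": [0, 0, -3], "twist": 0}, {"hand": 0.3, "delta_pos": [0, 0, 0], "twist": 0}]' --squeeze 25

```text
clock: 29.48
eef_pos: [0.4914, -0.3729, 0.1181]
eef_rot: [3.133, 0.006, 1.469]
wrist_force: [2.0, -0.6, -0.5]
gripper_width: 0.442
finger_force: 25.0
```

Emit:
step_arm --targets '[{"hand": 0.3, "delta_pos": [2, 0.1, 0], "twist": 0}, {"hand": 0.3, "delta_pos": [3, 0.2, 0], "twist": 0}, {"hand": 0.3, "delta_pos": [3, 0.2, 0], "twist": 0}, {"hand": 0.3, "delta_pos": [3, 0.2, 0], "twist": 0}, {"hand": 0.3, "delta_pos": [3, 0.2, 0], "twist": 0}, {"hand": 0.3, "delta_pos": [3, 0.2, 0], "twist": 0}, {"hand": 0.3, "delta_pos": [3, 0.2, 0], "twist": 0}, {"hand": 0.3, "delta_pos": [3, 0.2, 0], "twist": 0}, {"hand": 0.3, "delta_pos": [3, 0.2, 0], "twist": 0}, {"hand": 0.3, "delta_pos": [3, 0.2, 0], "twist": 0}, {"hand": 0.3, "delta_pos": [3, 0.2, 0], "twist": 0}, {"hand": 0.3, "delta_pos": [3, 0.1, 0], "twist": 0}, {"hand": 0.3, "delta_pos": [3, 0.1, 0], "twist": 0}, {"hand": 0.3, "delta_pos": [3, 0.1, 0], "twist": 0}, {"hand": 0.3, "delta_pos": [3, 0.1, 0], "twist": 0}, {"hand": 0.3, "delta_pos": [1.5, 0, 0], "twist": 0}, {"hand": 0.3, "delta_pos": [0, 0, 0], "twist": 0}]'

```text
clock: 30.9
eef_pos: [0.5586, 0.083, 0.11]
eef_rot: [-3.14, -0.001, 1.472]
wrist_force: [0.8, -0.2, -2.1]
gripper_width: 0.445
finger_force: 25.0
```

Emit:
step_arm --targets '[{"hand": 0.3, "twist": 0.1, "delta_pos": [0, 0, 0]}, {"hand": 0.3, "twist": 0.1, "delta_pos": [0, 0, 0]}, {"hand": 0.3, "twist": 0.1, "delta_pos": [0, 0, 0]}, {"hand": 0.3, "twist": 0.1, "delta_pos": [0, 0, 0]}, {"hand": 0.3, "twist": 0.1, "delta_pos": [0, 0, 0]}, {"hand": 0.3, "twist": 0.1, "delta_pos": [0, 0, 0]}, {"hand": 0.3, "twist": 0.1, "delta_pos": [0, 0, 0]}, {"hand": 0.3, "twist": 0.1, "delta_pos": [0, 0, 0]}, {"hand": 0.3, "twist": 0.1, "delta_pos": [0, 0, 0]}, {"hand": 0.3, "twist": 0.1, "delta_pos": [0, 0, 0]}, {"hand": 0.3, "twist": 0.1, "delta_pos": [0, 0, 0]}, {"hand": 0.3, "twist": 0.1, "delta_pos": [0, 0, 0]}, {"hand": 0.3, "twist": 0.1, "delta_pos": [0, 0, 0]}, {"hand": 0.3, "twist": 0.1, "delta_pos": [0, 0, 0]}, {"hand": 0.3, "twist": 0.09, "delta_pos": [0, 0, 0]}, {"hand": 0.3, "twist": 0, "delta_pos": [0, 0, 0]}, {"hand": 0.3, "twist": 0, "delta_pos": [0, 0, 0]}, {"hand": 0.3, "twist": 0, "delta_pos": [0, 0, 0]}]'

```text
clock: 32.4
eef_pos: [0.5588, 0.0794, 0.1106]
eef_rot: [3.141, 0.001, -0.019]
wrist_force: [0.2, 0.9, -2.3]
gripper_width: 0.447
finger_force: 2.5
```

Run:
```python
from h import *
c=cam("wrist"); cv2.imwrite("pics/w8.png",c["pixels"]); np.save("w8.npy",c,allow_pickle=True)
s=bot.get_state(); print(s["eef_pos"],s["eef_rot"],s["joint_pos"].round(2),s["gripper_width"],s["finger_force"])
```

```text
[0.55896711 0.07958675 0.11071433] [ 3.14134561e+00  6.54547456e-04 -1.96845992e-02] [ 0.1   0.17  1.97 -0.    1.    1.69] 0.45130603085158233 2.49960009008646
```

View pics/w8.png

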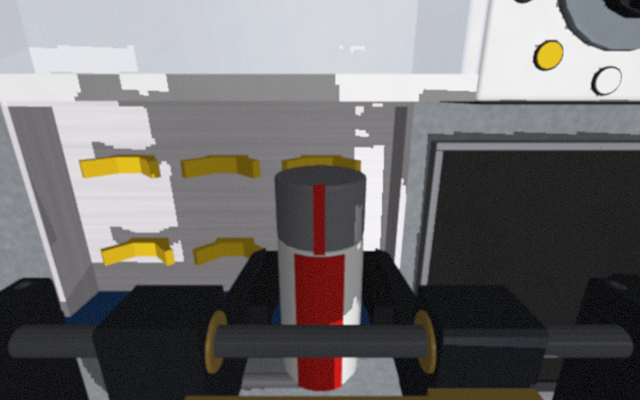

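The tube is in hand with its stripe up (319,250), above the right lane. The grip reading has slackened to 2.5 N, so I'll tighten it while standing still.

Emit:
step_arm --targets '[{"hand": 0.3, "twist": 0, "delta_pos": [0, 0, 0]}, {"hand": 0.3, "twist": 0, "delta_pos": [0, 0, 0]}, {"hand": 0.3, "twist": 0, "delta_pos": [0, 0, 0]}, {"hand": 0.3, "twist": 0, "delta_pos": [0, 0, 0]}, {"hand": 0.3, "twist": 0, "delta_pos": [0, 0, 0]}, {"hand": 0.3, "twist": 0, "delta_pos": [0, 0, 0]}]' --squeeze 30

```text
clock: 32.95
eef_pos: [0.5593, 0.0801, 0.1111]
eef_rot: [3.142, -0.0, -0.021]
wrist_force: [-0.2, 0.0, -2.7]
gripper_width: 0.442
finger_force: 30.0
```

Run:
```python
from h import *
c=cam("wrist"); np.save("w9.npy",c,allow_pickle=True)
s=bot.get_state(); print(s["eef_pos"],s["gripper_width"],s["finger_force"],s["wrist_force"])
o=np.load("w8.npy",allow_pickle=True).item()
for k in (o,c):
    im=k["pixels"].astype(int); r=(im[...,2]>90)&(im[...,2]>2.5*im[...,1]); r[:160]=0; ys,xs=np.where(r); 
    print(ys.min(),ys.max(),[ (xs[ys==v].min(),xs[ys==v].max()) for v in (200,230,270,300,370)])
# expected top row of cap if tube level: axis height = tcp + .0115
p=s["eef_pos"]; print(proj(c,[p[0]+.05,p[1],p[2]+.011+.02]),proj(c,[p[0]+.05,p[1],p[2]+.011]))
print(proj(c,[p[0]-.05,p[1],p[2]+.011+.02]), proj(c,[p[0]+.022,p[1],p[2]+.011+.02]))
```

```text
[0.55929417 0.08006129 0.11107895] 0.4459906025717551 29.998880624771118 [ 0.91205773  0.05065824 -1.76355209]
185 390 [(np.int64(313), np.int64(324)), (np.int64(314), np.int64(324)), (np.int64(295), np.int64(343)), (np.int64(296), np.int64(342)), (np.int64(299), np.int64(340))]
185 389 [(np.int64(313), np.int64(324)), (np.int64(314), np.int64(324)), (np.int64(295), np.int64(343)), (np.int64(296), np.int64(342)), (np.int64(299), np.int64(341))]
[317.78692901 191.265703  ] [318.11507987 177.99981431]
[322.63484537 394.14118874] [319.38772931 258.25595486]
```

Emit:
step_arm --targets '[{"hand": 0.3, "twist": 0, "delta_pos": [-0.2, 0, 1]}, {"hand": 0.3, "twist": 0, "delta_pos": [0, 0, 2]}, {"hand": 0.3, "twist": 0, "delta_pos": [0, 0, 2]}, {"hand": 0.3, "twist": 0, "delta_pos": [0, 0, 1]}, {"hand": 0.3, "twist": 0, "delta_pos": [0, 0, 0.7]}, {"hand": 0.3, "twist": 0, "delta_pos": [0, 0, 0.4]}, {"hand": 0.3, "twist": 0, "delta_pos": [0, 0, 0.2]}, {"hand": 0.3, "twist": 0, "delta_pos": [0, 0, 0.1]}, {"hand": 0.3, "twist": 0, "delta_pos": [0, 0, 0]}, {"hand": 0.3, "twist": 0, "delta_pos": [0, 0, 0]}]' --squeeze 25

```text
clock: 33.83
eef_pos: [0.5581, 0.0801, 0.038]
eef_rot: [-3.141, -0.002, -0.021]
wrist_force: [0.7, 0.3, -0.9]
gripper_width: 0.446
finger_force: 25.0
```

Emit:
step_arm --targets '[{"hand": 0.3, "twist": 0, "delta_pos": [0, 0, 0.1]}, {"hand": 0.3, "twist": 0, "delta_pos": [0, 0, 0.1]}, {"hand": 0.3, "twist": 0, "delta_pos": [0, 0, 0]}, {"hand": 0.3, "twist": 0, "delta_pos": [0, 0, 0]}]'

```text
clock: 34.17
eef_pos: [0.5581, 0.08, 0.036]
eef_rot: [3.142, -0.002, -0.021]
wrist_force: [-0.6, -0.7, 3.3]
gripper_width: 0.447
finger_force: 25.0
```

Emit:
step_arm --targets '[{"hand": 0.48, "twist": 0, "delta_pos": [0, 0, 0]}, {"hand": 0.54, "twist": 0, "delta_pos": [0, 0, 0]}, {"hand": 0.62, "twist": 0, "delta_pos": [0, 0, 0]}, {"hand": 0.62, "twist": 0, "delta_pos": [0, 0, 0]}, {"hand": 0.62, "twist": 0, "delta_pos": [0, 0, 0]}, {"hand": 0.62, "twist": 0, "delta_pos": [0, 0, -1]}, {"hand": 0.62, "twist": 0, "delta_pos": [0, 0, -3]}, {"hand": 0.62, "twist": 0, "delta_pos": [0, 0, -4]}, {"hand": 0.62, "twist": 0, "delta_pos": [0, 0, -4]}, {"hand": 0.62, "twist": 0, "delta_pos": [-3, 0, -3]}, {"hand": 0.62, "twist": 0, "delta_pos": [-3, 0, 0]}, {"hand": 0.62, "twist": 0, "delta_pos": [0, 0, 0]}, {"hand": 0.62, "twist": 0, "delta_pos": [0, 0, 0]}]' --squeeze 5

```text
clock: 35.25
eef_pos: [0.4971, 0.0814, 0.1856]
eef_rot: [-3.141, -0.002, -0.021]
wrist_force: [0.5, -0.3, -1.1]
gripper_width: 0.616
finger_force: 0.0
```

Run:
```python
from h import *
c=cam("wrist"); cv2.imwrite("pics/w10.png",c["pixels"]); np.save("w10.npy",c,allow_pickle=True)
s=bot.get_state(); print(s["eef_pos"],s["eef_rot"])
t=cam("top"); cv2.imwrite("pics/t2.png",t["pixels"]); np.save("t2.npy",t,allow_pickle=True)
```

```text
[0.49784094 0.08137356 0.18509832] [-3.14143854e+00 -1.43187176e-03 -2.10055483e-02]
```

View pics/w10.png

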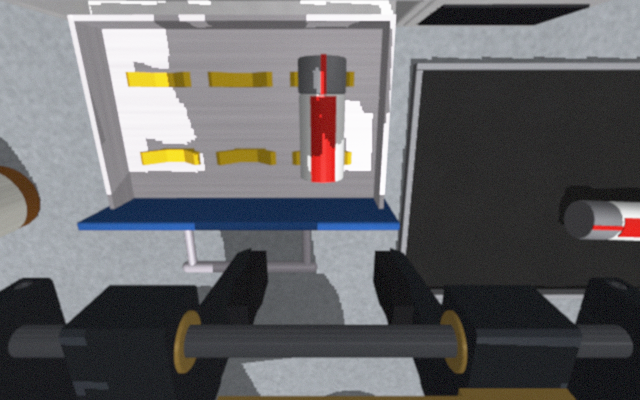

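Tube B lies in the right lane, stripe centre 323 against tube centre 322.5. I'm going back to A, at (605,220) on the mat.

Emit:
step_arm --targets '[{"hand": 0.7, "twist": -0.1, "delta_pos": [0, 1.5, 0]}, {"hand": 0.7, "twist": 0, "delta_pos": [-0.3, 3, 0]}, {"hand": 0.7, "twist": 0, "delta_pos": [-0.3, 3.5, 0]}, {"hand": 0.7, "twist": 0, "delta_pos": [-0.3, 3.5, 0]}, {"hand": 0.7, "twist": 0, "delta_pos": [-0.3, 3.5, 0]}, {"hand": 0.7, "twist": 0, "delta_pos": [-0.3, 3.5, 0]}, {"hand": 0.7, "twist": 0, "delta_pos": [-0.3, 3.5, 0]}, {"hand": 0.7, "twist": 0, "delta_pos": [-0.3, 3.5, 0]}, {"hand": 0.7, "twist": 0, "delta_pos": [-0.3, 3.5, 0]}, {"hand": 0.7, "twist": 0, "delta_pos": [-0.3, 3.5, 0]}, {"hand": 0.7, "twist": 0, "delta_pos": [-0.3, 3.0, 0]}, {"hand": 0.7, "twist": 0, "delta_pos": [-0.3, 1.5, 0]}, {"hand": 0.7, "twist": 0, "delta_pos": [0, 0, 0]}]'

```text
clock: 36.43
eef_pos: [0.4925, -0.2935, 0.1835]
eef_rot: [3.142, 0.001, 0.075]
wrist_force: [-0.0, 0.7, -0.0]
gripper_width: 0.697
finger_force: 0.0
```

Emit:
step_arm --targets '[{"hand": 0.7, "twist": -0.12, "delta_pos": [0, 0, 0]}, {"hand": 0.7, "twist": -0.12, "delta_pos": [0, 0, 0]}, {"hand": 0.7, "twist": -0.12, "delta_pos": [0, 0, 0]}, {"hand": 0.7, "twist": -0.12, "delta_pos": [0, 0, 0]}, {"hand": 0.7, "twist": -0.12, "delta_pos": [0, 0, 0]}, {"hand": 0.7, "twist": -0.12, "delta_pos": [0, 0, 0]}, {"hand": 0.7, "twist": -0.12, "delta_pos": [0, 0, 0]}, {"hand": 0.7, "twist": -0.12, "delta_pos": [0, 0, 0]}, {"hand": 0.7, "twist": -0.12, "delta_pos": [0, 0, 0]}, {"hand": 0.7, "twist": -0.12, "delta_pos": [0, 0, 0]}, {"hand": 0.7, "twist": -0.12, "delta_pos": [0, 0, 0]}, {"hand": 0.7, "twist": -0.12, "delta_pos": [0, 0, 0]}, {"hand": 0.7, "twist": 0, "delta_pos": [0, 0, 0]}, {"hand": 0.7, "twist": 0, "delta_pos": [0, 0, 0]}, {"hand": 0.7, "twist": 0, "delta_pos": [0, 0, 0]}]'

```text
clock: 37.68
eef_pos: [0.4928, -0.2894, 0.1842]
eef_rot: [-3.141, -0.001, 1.517]
wrist_force: [0.2, -0.2, -0.1]
gripper_width: 0.699
finger_force: 0.0
```

Run:
```python
from h import *
c=cam("wrist"); cv2.imwrite("pics/w11.png",c["pixels"]); np.save("w11.npy",c,allow_pickle=True)
s=bot.get_state(); print(s["eef_pos"],s["eef_rot"])
for t in tubes(c,(235,2,425,255)): print(t)
```

```text
[ 0.49271146 -0.28956058  0.18430152] [-3.14122124e+00 -4.37548967e-04  1.51696338e+00]
(array([ 0.45081108, -0.23509018,  0.023     ]), np.float64(0.05530837589221714), np.float64(0.10759750511085603), array([-0.46725128,  0.49967688]), 54, [247, 67, 49, 119, 5107])
```

Emit:
step_arm --targets '[{"hand": 0.7, "delta_pos": [1.4, -1.1, 0], "twist": 0}, {"hand": 0.7, "delta_pos": [1.4, -1.1, 0], "twist": 0}, {"hand": 0.7, "delta_pos": [1.4, -1.1, 0], "twist": 0}, {"hand": 0.7, "delta_pos": [1.3, -1.2, 1], "twist": 0}, {"hand": 0.7, "delta_pos": [0, 0, 3], "twist": 0}, {"hand": 0.7, "delta_pos": [0, 0, 3], "twist": 0}, {"hand": 0.7, "delta_pos": [0, 0, 3], "twist": 0}, {"hand": 0.7, "delta_pos": [0, 0, 3], "twist": 0}, {"hand": 0.7, "delta_pos": [0, 0, 2], "twist": 0}, {"hand": 0.7, "delta_pos": [0, 0, 1.5], "twist": 0}, {"hand": 0.7, "delta_pos": [0, 0, 0.7], "twist": 0}, {"hand": 0.7, "delta_pos": [0, 0, 0], "twist": 0}, {"hand": 0.7, "delta_pos": [0, 0, 0], "twist": 0}, {"hand": 0.7, "delta_pos": [0, 0, 0], "twist": 0}]'

```text
clock: 38.9
eef_pos: [0.4516, -0.2335, 0.0138]
eef_rot: [3.14, 0.001, 1.518]
wrist_force: [0.4, 0.1, -0.0]
gripper_width: 0.701
finger_force: 0.0
```

Emit:
step_arm --targets '[{"hand": 0.6, "delta_pos": [0, -0.08, 0.15], "twist": 0}, {"hand": 0.54, "delta_pos": [0, 0, 0], "twist": 0}, {"hand": 0.5, "delta_pos": [0, 0, 0], "twist": 0}, {"hand": 0.46, "delta_pos": [0, 0, 0], "twist": 0}, {"hand": 0.44, "delta_pos": [0, 0, 0], "twist": 0}, {"hand": 0.3, "delta_pos": [0, 0, 0], "twist": 0}, {"hand": 0.3, "delta_pos": [0, 0, 0], "twist": 0}, {"hand": 0.3, "delta_pos": [0, 0, 0], "twist": 0}, {"hand": 0.3, "delta_pos": [0, 0, 0], "twist": 0}, {"hand": 0.3, "delta_pos": [0, 0, -0.5], "twist": 0}, {"hand": 0.3, "delta_pos": [0, 0, -1], "twist": 0}, {"hand": 0.3, "delta_pos": [0, 0, -2.5], "twist": 0}, {"hand": 0.3, "delta_pos": [0, 0, -3], "twist": 0}, {"hand": 0.3, "delta_pos": [0, 0, -3], "twist": 0}, {"hand": 0.3, "delta_pos": [0, 0, 0], "twist": 0}, {"hand": 0.3, "delta_pos": [0, 0, 0], "twist": 0}, {"hand": 0.3, "delta_pos": [0, 0, 0], "twist": 0}]' --squeeze 25

```text
clock: 40.32
eef_pos: [0.449, -0.2325, 0.1106]
eef_rot: [-3.141, -0.0, 1.519]
wrist_force: [0.1, -0.3, -1.9]
gripper_width: 0.445
finger_force: 25.0
```

Emit:
step_arm --targets '[{"hand": 0.3, "delta_pos": [2, 0.5, 0], "twist": 0}, {"hand": 0.3, "delta_pos": [3, 0.6, 0], "twist": 0}, {"hand": 0.3, "delta_pos": [3, 0.6, 0], "twist": 0}, {"hand": 0.3, "delta_pos": [3, 0.6, 0], "twist": 0}, {"hand": 0.3, "delta_pos": [3, 0.6, 0], "twist": 0}, {"hand": 0.3, "delta_pos": [3, 0.6, 0], "twist": 0}, {"hand": 0.3, "delta_pos": [3, 0.6, 0], "twist": 0}, {"hand": 0.3, "delta_pos": [3, 0.6, 0], "twist": 0}, {"hand": 0.3, "delta_pos": [3, 0.6, 0], "twist": 0}, {"hand": 0.3, "delta_pos": [3, 0.6, 0], "twist": 0}, {"hand": 0.3, "delta_pos": [3, 0.5, 0], "twist": 0}, {"hand": 0.3, "delta_pos": [3, 0.5, 0], "twist": 0}, {"hand": 0.3, "delta_pos": [3, 0.5, 0], "twist": 0}, {"hand": 0.3, "delta_pos": [3, 0.5, 0], "twist": 0}, {"hand": 0.3, "delta_pos": [3, 0.5, 0], "twist": 0}, {"hand": 0.3, "delta_pos": [1.7, 0.5, 0], "twist": 0}, {"hand": 0.3, "delta_pos": [0, 0, 0], "twist": 0}]'

```text
clock: 41.73
eef_pos: [0.562, 0.2216, 0.1091]
eef_rot: [-3.14, 0.0, 1.522]
wrist_force: [1.1, -0.8, -0.7]
gripper_width: 0.447
finger_force: 25.0
```

Emit:
step_arm --targets '[{"hand": 0.3, "twist": 0.1, "delta_pos": [0, 0, 0]}, {"hand": 0.3, "twist": 0.1, "delta_pos": [0, 0, 0]}, {"hand": 0.3, "twist": 0.1, "delta_pos": [0, 0, 0]}, {"hand": 0.3, "twist": 0.1, "delta_pos": [0, 0, 0]}, {"hand": 0.3, "twist": 0.1, "delta_pos": [0, 0, 0]}, {"hand": 0.3, "twist": 0.1, "delta_pos": [0, 0, 0]}, {"hand": 0.3, "twist": 0.1, "delta_pos": [0, 0, 0]}, {"hand": 0.3, "twist": 0.1, "delta_pos": [0, 0, 0]}, {"hand": 0.3, "twist": 0.1, "delta_pos": [0, 0, 0]}, {"hand": 0.3, "twist": 0.1, "delta_pos": [0, 0, 0]}, {"hand": 0.3, "twist": 0.1, "delta_pos": [0, 0, 0]}, {"hand": 0.3, "twist": 0.1, "delta_pos": [0, 0, 0]}, {"hand": 0.3, "twist": 0.1, "delta_pos": [0, 0, 0]}, {"hand": 0.3, "twist": 0.1, "delta_pos": [0, 0, 0]}, {"hand": 0.3, "twist": 0.1, "delta_pos": [0, 0, 0]}, {"hand": 0.3, "twist": 0.04, "delta_pos": [0, 0, 0]}, {"hand": 0.3, "twist": 0, "delta_pos": [0, 0, 0]}, {"hand": 0.3, "twist": 0, "delta_pos": [0, 0, 0]}, {"hand": 0.3, "twist": 0, "delta_pos": [0, 0, 0]}]'

```text
clock: 43.32
eef_pos: [0.5618, 0.218, 0.1103]
eef_rot: [3.141, 0.001, -0.021]
wrist_force: [0.2, -0.2, -1.0]
gripper_width: 0.447
finger_force: 25.0
```

Run:
```python
from h import *
c=cam("wrist"); cv2.imwrite("pics/w12.png",c["pixels"]); np.save("w12.npy",c,allow_pickle=True)
s=bot.get_state(); print(s["eef_pos"],s["eef_rot"],s["joint_pos"].round(2),s["gripper_width"],s["finger_force"])
for k in (np.load("w9.npy",allow_pickle=True).item(),c):
    im=k["pixels"].astype(int); r=(im[...,2]>90)&(im[...,2]>2.5*im[...,1]); r[:160]=0; ys,xs=np.where(r); 
    print(ys.min(),ys.max(),[ (xs[ys==v].min(),xs[ys==v].max()) for v in (200,230,270,300,370)])
    print(k["pixels"][300,272:300].sum(1)//3,k["pixels"][300,340:370].sum(1)//3)
```

```text
[0.56193781 0.21822023 0.11045611] [ 3.14098950e+00  1.09007511e-03 -2.06359076e-02] [ 0.33  0.24  1.88 -0.    1.02  1.92] 0.44062588194127 24.99911606311798
185 389 [(np.int64(313), np.int64(324)), (np.int64(314), np.int64(324)), (np.int64(295), np.int64(343)), (np.int64(296), np.int64(342)), (np.int64(299), np.int64(341))]
[ 23  14  17  16  16  20  24  44  74  92  94  99  96  99 101 105 105 106
 109 108 112 112 105  84  56  46  43  40] [ 53  44  64  96 130 141 143 146 139 140 142 140 138 144 179 211 213 188
 156 139 113  74  31  12  18  20  11  17  20  15]
160 392 [(np.int64(311), np.int64(557)), (np.int64(311), np.int64(549)), (np.int64(293), np.int64(540)), (np.int64(294), np.int64(340)), (np.int64(296), np.int64(338))]
[ 21  21  22  17  20  19  24  45  71  91  94  98 102 102 104 104 105 107
 109 108 104  85  48  43  38  46  40  38] [ 55  84 120 141 143 144 144 143 139 141 140 139 140 138 137 138 139 130
 135 124 108  67  30  14  16  13  12   7  15  13]
```

View pics/w12.png

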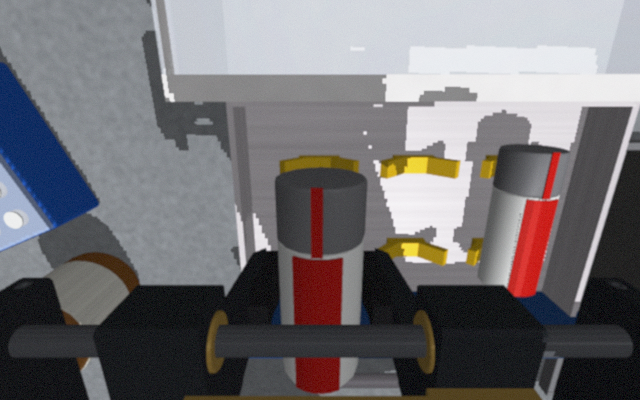

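A is in hand with its stripe up (317,320), above the left lane. The brown bottle is near the gripper, so I'll check clearance before lowering.

Run:
```python
from h import *
t=np.load("t2.npy",allow_pickle=True).item(); im=t["pixels"].astype(int)
h=cv2.cvtColor(t["pixels"],cv2.COLOR_BGR2HSV)
m=cv2.inRange(h,(3,90,40),(20,255,200)); m[:,:150]=0; m[:,240:]=0; m[:190]=0; m[250:]=0
ys,xs=np.where(m>0); print(xs.min(),xs.max(),ys.min(),ys.max(),len(xs))
for z in(0,.1,.15): print(z,ray(t,xs.max(),ys.mean(),z).round(3),ray(t,xs.mean(),ys.mean(),z).round(3))
```

```text
190 203 216 231 131
0 [0.484 0.414 0.   ] [0.484 0.435 0.   ]
0.1 [0.479 0.386 0.1  ] [0.48  0.405 0.1  ]
0.15 [0.477 0.371 0.15 ] [0.477 0.39  0.15 ]
```

Emit:
step_arm --targets '[{"hand": 0.3, "twist": 0, "delta_pos": [-0.3, -0.1, 1]}, {"hand": 0.3, "twist": 0, "delta_pos": [0, 0, 2]}, {"hand": 0.3, "twist": 0, "delta_pos": [0, 0, 2]}, {"hand": 0.3, "twist": 0, "delta_pos": [0, 0, 1]}, {"hand": 0.3, "twist": 0, "delta_pos": [0, 0, 0.7]}, {"hand": 0.3, "twist": 0, "delta_pos": [0, 0, 0.4]}, {"hand": 0.3, "twist": 0, "delta_pos": [0, 0, 0.2]}, {"hand": 0.3, "twist": 0, "delta_pos": [0, 0, 0.1]}, {"hand": 0.3, "twist": 0, "delta_pos": [0, 0, 0]}, {"hand": 0.3, "twist": 0, "delta_pos": [0, 0, 0]}, {"hand": 0.3, "twist": 0, "delta_pos": [0, 0, 0]}]'

```text
clock: 44.28
eef_pos: [0.56, 0.2202, 0.0379]
eef_rot: [-3.141, -0.002, -0.021]
wrist_force: [0.0, -0.0, -1.6]
gripper_width: 0.445
finger_force: 25.0
```

Emit:
step_arm --targets '[{"hand": 0.3, "twist": 0, "delta_pos": [0, 0, 0.1]}, {"hand": 0.3, "twist": 0, "delta_pos": [0, 0, 0.1]}, {"hand": 0.3, "twist": 0, "delta_pos": [0, 0, 0]}, {"hand": 0.3, "twist": 0, "delta_pos": [0, 0, 0]}]'

```text
clock: 44.62
eef_pos: [0.5598, 0.22, 0.0356]
eef_rot: [-3.141, -0.001, -0.021]
wrist_force: [-0.6, -1.7, 2.4]
gripper_width: 0.45
finger_force: 25.0
```

Emit:
step_arm --targets '[{"hand": 0.48, "twist": 0, "delta_pos": [0, 0, 0]}, {"hand": 0.54, "twist": 0, "delta_pos": [0, 0, 0]}, {"hand": 0.62, "twist": 0, "delta_pos": [0, 0, 0]}, {"hand": 0.62, "twist": 0, "delta_pos": [0, 0, 0]}, {"hand": 0.62, "twist": 0, "delta_pos": [0, 0, 0]}, {"hand": 0.62, "twist": 0, "delta_pos": [0, 0, -1]}, {"hand": 0.62, "twist": 0, "delta_pos": [0, 0, -3]}, {"hand": 0.62, "twist": 0, "delta_pos": [0, 0, -4]}, {"hand": 0.62, "twist": 0, "delta_pos": [0, 0, -4]}, {"hand": 0.62, "twist": 0, "delta_pos": [-3, 0, -3]}, {"hand": 0.62, "twist": 0, "delta_pos": [-3, 3.5, 0]}, {"hand": 0.62, "twist": 0, "delta_pos": [0, 3.5, 0]}, {"hand": 0.62, "twist": 0, "delta_pos": [0, 0, 0]}, {"hand": 0.62, "twist": 0, "delta_pos": [0, 0, 0]}, {"hand": 0.62, "twist": 0, "delta_pos": [0, 0, 0]}]' --squeeze 5

```text
clock: 45.87
eef_pos: [0.5018, 0.1547, 0.1852]
eef_rot: [-3.141, -0.001, -0.022]
wrist_force: [-0.7, 0.4, -0.6]
gripper_width: 0.618
finger_force: 0.0
```

Run:
```python
from h import *
c=cam("wrist"); cv2.imwrite("pics/w13.png",c["pixels"]); np.save("w13.npy",c,allow_pickle=True)
s=bot.get_state(); print(s["eef_pos"],s["eef_rot"],c["eye"])
```

```text
[0.50182658 0.15510966 0.18490135] [-3.14091281e+00 -6.46321418e-04 -2.14058807e-02] [0.58588156 0.15288456 0.33116361]
```

View pics/w13.png

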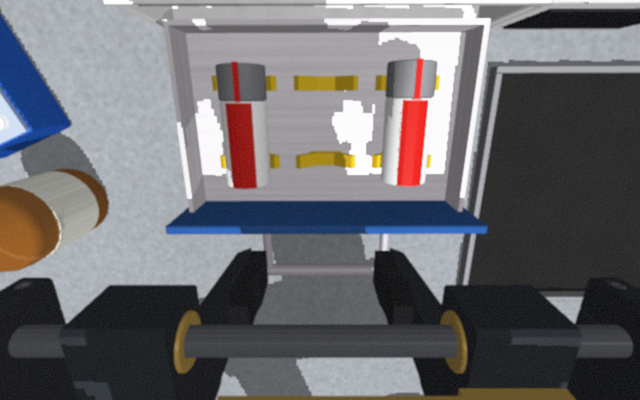

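Both tubes are in the outer lanes with their stripes up ((241,145) and (412,140)). I'll measure the stripe angles numerically.

Run:
```python
from h import *
c=np.load("w13.npy",allow_pickle=True).item(); im=c["pixels"].astype(int)
e=np.array(c["eye"])
def ang(u,v,y0):
    d=ray(c,u,v,0)-e; o=np.array([e[1]-y0,e[2]-.046]); d2=d[1:]; B=o@d2; D=max(B*B-(d2@d2)*(o@o-.0004),0)
    p=o+d2*(-B-D**.5)/(d2@d2); return np.arctan2(p[0],p[1])
for lo,hi in((205,285),(375,450)):
  for v in (115,125,135,140):
    r=(im[v,:,2]>90)&(im[v,:,2]>2*im[v,:,1]); q=[u for u in range(lo,hi) if r[u]]
    row=im[v,lo:hi].mean(1).astype(int)
    ys=.2195 if lo<300 else .0798
    print(v,q[0],q[-1],np.round([ang(q[0]-.5,v,ys),ang(q[-1]+.5,v,ys)],3), end=' ')
  print(); print(im[135,lo:hi,1].tolist())
```

```text
115 227 250 [ 0.48  -0.522] 125 228 251 [ 0.486 -0.527] 135 229 252 [ 0.493 -0.532] 140 229 252 [ 0.524 -0.513] 
[249, 249, 250, 249, 249, 250, 250, 249, 249, 250, 249, 250, 250, 250, 250, 250, 249, 233, 165, 131, 134, 142, 124, 86, 39, 12, 10, 28, 18, 8, 25, 26, 26, 31, 30, 25, 29, 12, 28, 35, 30, 25, 30, 35, 31, 30, 27, 64, 131, 179, 183, 185, 183, 179, 178, 178, 177, 174, 172, 168, 163, 156, 153, 154, 154, 158, 154, 156, 155, 157, 156, 157, 159, 157, 159, 156, 160, 153, 159, 158]
115 402 425 [ 0.436 -0.602] 125 402 424 [ 0.413 -0.589] 135 401 423 [ 0.43  -0.577] 140 400 423 [ 0.459 -0.602] 
[158, 157, 159, 158, 154, 157, 160, 152, 135, 122, 132, 145, 158, 169, 179, 191, 199, 209, 219, 224, 227, 234, 237, 231, 201, 140, 66, 32, 35, 41, 47, 57, 55, 55, 57, 61, 56, 63, 60, 59, 58, 53, 50, 43, 45, 43, 39, 39, 49, 124, 227, 254, 251, 247, 249, 252, 252, 252, 252, 252, 252, 252, 252, 252, 252, 252, 252, 252, 251, 252, 252, 252, 240, 179, 156]
```

Angles are about −0.01 rad (A) and −0.08 rad (B), both fine. Now I'll shut the drawer by its handle.

Emit:
step_arm --targets '[{"hand": 0.45, "twist": -0.1, "delta_pos": [-2, 0, 0]}, {"hand": 0.45, "twist": 0, "delta_pos": [-3, 0, 0]}, {"hand": 0.45, "twist": 0, "delta_pos": [-2.8, 0, 0]}, {"hand": 0.45, "twist": -0.12, "delta_pos": [0, 0, 0]}, {"hand": 0.45, "twist": -0.12, "delta_pos": [0, 0, 0]}, {"hand": 0.45, "twist": -0.12, "delta_pos": [0, 0, 0]}, {"hand": 0.45, "twist": -0.12, "delta_pos": [0, 0, 0]}, {"hand": 0.45, "twist": -0.12, "delta_pos": [0, 0, 0]}, {"hand": 0.45, "twist": -0.12, "delta_pos": [0, 0, 0]}, {"hand": 0.45, "twist": -0.12, "delta_pos": [0, 0, 0]}, {"hand": 0.45, "twist": -0.12, "delta_pos": [0, 0, 0]}, {"hand": 0.45, "twist": -0.12, "delta_pos": [0, 0, 0]}, {"hand": 0.45, "twist": -0.12, "delta_pos": [0, 0, 0]}, {"hand": 0.45, "twist": -0.12, "delta_pos": [0, 0, 0]}, {"hand": 0.45, "twist": -0.12, "delta_pos": [0, 0, 0]}, {"hand": 0.45, "twist": -0.03, "delta_pos": [0, 0, 0]}, {"hand": 0.45, "twist": 0, "delta_pos": [0, 0, 0]}, {"hand": 0.45, "twist": 0, "delta_pos": [0, 0, 0]}]'

```text
clock: 47.42
eef_pos: [0.4238, 0.1512, 0.1844]
eef_rot: [-3.141, -0.0, 1.549]
wrist_force: [0.4, -0.1, -0.2]
gripper_width: 0.452
finger_force: 0.0
```

Emit:
step_arm --targets '[{"hand": 0.45, "twist": 0, "delta_pos": [0, 0, 2]}, {"hand": 0.45, "twist": 0, "delta_pos": [0, 0, 3]}, {"hand": 0.45, "twist": 0, "delta_pos": [0, 0, 3]}, {"hand": 0.45, "twist": 0, "delta_pos": [0, 0, 3]}, {"hand": 0.45, "twist": 0, "delta_pos": [0, 0, 2]}, {"hand": 0.45, "twist": 0, "delta_pos": [0, 0, 1]}, {"hand": 0.3, "twist": 0, "delta_pos": [0, 0, 0]}, {"hand": 0.2, "twist": 0, "delta_pos": [0, 0, 0]}, {"hand": 0, "twist": 0, "delta_pos": [0, 0, 0]}, {"hand": 0, "twist": 0, "delta_pos": [0, 0, 0]}, {"hand": 0, "twist": 0, "delta_pos": [0, 0, 0]}, {"hand": 0, "twist": 0, "delta_pos": [0, 0, 0]}, {"hand": 0, "twist": 0, "delta_pos": [0, 0, 0]}]' --squeeze 20

```text
clock: 48.5
eef_pos: [0.4249, 0.1509, 0.046]
eef_rot: [3.139, -0.001, 1.549]
wrist_force: [-0.8, 0.9, 6.6]
gripper_width: 0.119
finger_force: 20.0
```

Emit:
step_arm --targets '[{"hand": 0, "delta_pos": [0, 0.4, 0], "twist": 0}, {"hand": 0, "delta_pos": [0, 0.8, 0], "twist": 0}, {"hand": 0, "delta_pos": [0, 0.9, 0], "twist": 0}, {"hand": 0, "delta_pos": [0, 0.9, 0], "twist": 0}, {"hand": 0, "delta_pos": [0, 0.9, 0], "twist": 0}, {"hand": 0, "delta_pos": [0, 0.9, 0], "twist": 0}, {"hand": 0, "delta_pos": [0, 0.9, 0], "twist": 0}, {"hand": 0, "delta_pos": [0, 0.9, 0], "twist": 0}, {"hand": 0, "delta_pos": [0, 0.9, 0], "twist": 0}, {"hand": 0, "delta_pos": [0, 0.9, 0], "twist": 0}, {"hand": 0, "delta_pos": [0, 0.9, 0], "twist": 0}, {"hand": 0, "delta_pos": [0, 0.9, 0], "twist": 0}, {"hand": 0, "delta_pos": [0, 0.9, 0], "twist": 0}, {"hand": 0, "delta_pos": [0, 0.9, 0], "twist": 0}, {"hand": 0, "delta_pos": [0, 0.9, 0], "twist": 0}, {"hand": 0, "delta_pos": [0, 0.9, 0], "twist": 0}, {"hand": 0, "delta_pos": [0, 0.9, 0], "twist": 0}, {"hand": 0, "delta_pos": [0, 0.6, 0], "twist": 0}, {"hand": 0, "delta_pos": [0, 0.4, 0], "twist": 0}, {"hand": 0, "delta_pos": [0, 0, 0], "twist": 0}]'

```text
clock: 50.17
eef_pos: [0.5829, 0.1477, 0.0461]
eef_rot: [3.137, -0.002, 1.548]
wrist_force: [1.6, 1.3, 6.6]
gripper_width: 0.112
finger_force: 20.0
```

Emit:
step_arm --targets '[{"hand": 0, "delta_pos": [0, 0.1, 0], "twist": 0}, {"hand": 0, "delta_pos": [0, 0.1, 0], "twist": 0}, {"hand": 0, "delta_pos": [0, 0.1, 0], "twist": 0}, {"hand": 0, "delta_pos": [0, 0, 0], "twist": 0}, {"hand": 0, "delta_pos": [0, 0, 0], "twist": 0}]'

```text
clock: 50.58
eef_pos: [0.5845, 0.1476, 0.0461]
eef_rot: [3.139, -0.001, 1.549]
wrist_force: [-0.3, 2.0, 7.4]
gripper_width: 0.114
finger_force: 20.0
```

Emit:
step_arm --targets '[{"hand": 0, "delta_pos": [0, 0.15, 0], "twist": 0}, {"hand": 0, "delta_pos": [0, 0.15, 0], "twist": 0}, {"hand": 0, "delta_pos": [0, 0, 0], "twist": 0}, {"hand": 0, "delta_pos": [0, 0, 0], "twist": 0}, {"hand": 0, "delta_pos": [0, 0, 0], "twist": 0}]'

```text
clock: 51.0
eef_pos: [0.5875, 0.1476, 0.0461]
eef_rot: [3.139, -0.001, 1.549]
wrist_force: [0.0, 2.6, 6.9]
gripper_width: 0.115
finger_force: 20.0
```

Emit:
step_arm --targets '[{"hand": 0, "delta_pos": [0, 0.2, 0], "twist": 0}, {"hand": 0, "delta_pos": [0, 0.2, 0], "twist": 0}, {"hand": 0, "delta_pos": [0, 0, 0], "twist": 0}, {"hand": 0, "delta_pos": [0, 0, 0], "twist": 0}, {"hand": 0, "delta_pos": [0, 0, 0], "twist": 0}]'

```text
clock: 51.42
eef_pos: [0.5889, 0.1475, 0.046]
eef_rot: [-3.139, -0.001, 1.549]
wrist_force: [-8.3, 2.7, 12.9]
gripper_width: 0.118
finger_force: 20.0
```

Emit:
step_arm --targets '[{"hand": 0, "delta_pos": [0, 0.15, 0], "twist": 0}, {"hand": 0, "delta_pos": [0, 0, 0], "twist": 0}, {"hand": 0, "delta_pos": [0, 0, 0], "twist": 0}, {"hand": 0, "delta_pos": [0, 0, 0], "twist": 0}]'

```text
clock: 51.75
eef_pos: [0.589, 0.1475, 0.046]
eef_rot: [-3.136, -0.001, 1.548]
wrist_force: [-11.8, 3.8, 16.6]
gripper_width: 0.116
finger_force: 20.0
```

Emit:
step_arm --targets '[{"hand": 0, "delta_pos": [0, -0.2, 0], "twist": 0}, {"hand": 0.35, "delta_pos": [0, 0, 0], "twist": 0}, {"hand": 0.35, "delta_pos": [0, 0, 0], "twist": 0}, {"hand": 0.35, "delta_pos": [0, 0, 0], "twist": 0}, {"hand": 0.35, "delta_pos": [0, 0, -1.5], "twist": 0}, {"hand": 0.35, "delta_pos": [0, 0, -3], "twist": 0}, {"hand": 0.35, "delta_pos": [0, 0, -4], "twist": 0}, {"hand": 0.35, "delta_pos": [0, 0, -4], "twist": 0}, {"hand": 0.35, "delta_pos": [0, 0, -4], "twist": 0}, {"hand": 0.5, "delta_pos": [-2, 1, -2], "twist": 0}, {"hand": 0.5, "delta_pos": [-3.5, 2, 0], "twist": 0}, {"hand": 0.5, "delta_pos": [-3.5, 2, 0], "twist": 0}, {"hand": 0.5, "delta_pos": [-3.5, 2, 0], "twist": 0}, {"hand": 0.5, "delta_pos": [-3.5, 2, 0], "twist": 0}, {"hand": 0.5, "delta_pos": [-3.5, 2, 0], "twist": 0}, {"hand": 0.5, "delta_pos": [-1, 0, 0], "twist": 0}, {"hand": 0.5, "delta_pos": [0, 0, 0], "twist": 0}, {"hand": 0.5, "delta_pos": [0, 0, 0], "twist": 0}]'

```text
clock: 53.25
eef_pos: [0.6948, -0.061, 0.2284]
eef_rot: [-3.14, -0.001, 1.547]
wrist_force: [-0.6, 0.2, -0.5]
gripper_width: 0.499
finger_force: 0.0
```

Run:
```python
from h import *
c=cam("wrist"); t=cam("top"); np.save("w14.npy",c,allow_pickle=True)
a=c["pixels"]; b=cv2.resize(t["pixels"][115:215,220:340],(360,300),interpolation=cv2.INTER_CUBIC)
p=np.zeros((400,800,3),np.uint8); p[:,:440]=a[:,100:540]; p[:300,440:]=b; cv2.imwrite("pics/w14.png",p)
s=bot.get_state(); print(s["eef_pos"],s["eef_rot"],s["wrist_force"],s["joint_pos"].round(2))
```

```text
[ 0.69471763 -0.05923559  0.22900295] [-3.14036467e+00 -7.37841440e-04  1.54962586e+00] [-0.45949048 -0.56538166  0.26740874] [-0.12  0.31  1.56  0.    1.27 -0.1 ]
```

View pics/w14.png

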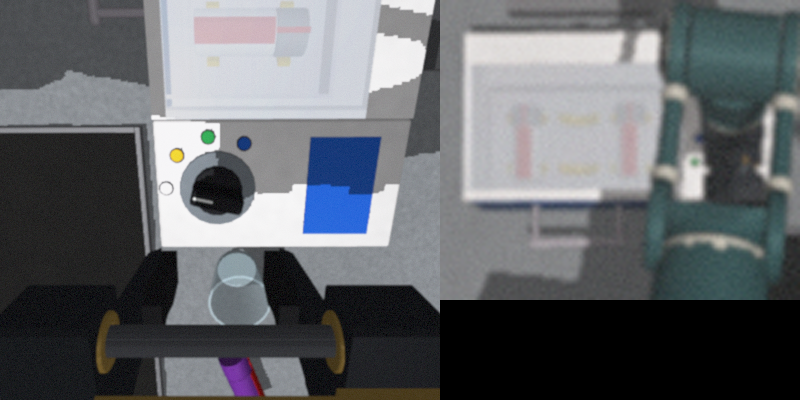

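The wrist view shows the knob's black bar at (215,190) in the crop. Its white pointer mark runs from (193,199) to (213,203), pointing at the white-dot side, and green is at (208,137). The drawer is shut with both stripes visible. Now measuring the selector.

Run:
```python
from h import *
from scipy.optimize import least_squares
c=np.load("w14.npy",allow_pickle=True).item(); im=c["pixels"].astype(int); h=cv2.cvtColor(c["pixels"],cv2.COLOR_BGR2HSV)
def cen(m,box):
    a=np.zeros(m.shape,bool); u0,v0,u1,v1=box; a[v0:v1,u0:u1]=m[v0:v1,u0:u1]>0; ys,xs=np.where(a); return xs.mean(),ys.mean(),len(xs)
G=cen(cv2.inRange(h,(45,100,60),(80,255,255)),(290,120,330,155)); Y=cen(cv2.inRange(h,(20,100,100),(32,255,255)),(262,140,290,170)); Bl=cen(cv2.inRange(h,(100,100,30),(125,255,255)),(330,125,362,160))
W=(266,188,0); print(G,Y,Bl)
D=np.array([ray(c,q[0],q[1],.096)[:2] for q in(W,Y,G,Bl)]); th=np.array([0,.7,1.4,2.1])
f=lambda p:(np.c_[p[0]-p[2]*np.cos(th-p[3]),p[1]+p[2]*np.sin(th-p[3])]-D).ravel()
s=least_squares(f,[.69,-.056,.046,0]); print(D.round(4),s.x,s.fun.round(4))
wm=(im.min(2)>150)&(im.max(2)-im.min(2)<40); ys,xs=np.where(wm[185:215,285:325]); print(len(xs)); pts=np.c_[xs+285,ys+185].astype(float)
dk=(im.max(2)<30).astype(np.uint8); dk[:150]=0;dk[235:]=0;dk[:,:280]=0;dk[:,360:]=0
print(cv2.boundingRect(dk))
for z in(.12,.13,.14):
    w=np.array([ray(c,*p,z)[:2] for p in pts]); m=w.mean(0); d=np.linalg.svd(w-m)[2][0]; print(z,m.round(4),d.round(3),np.linalg.norm(w-s.x[:2],axis=1).max(), (np.cross(d,m-s.x[:2])).round(4))
```

```text
(np.float64(307.5503875968992), np.float64(136.5503875968992), 129) (np.float64(276.3358208955224), np.float64(155.044776119403), 134) (np.float64(343.8561151079137), np.float64(143.07194244604315), 139)
[[ 0.6465 -0.0558]
 [ 0.6577 -0.0262]
 [ 0.6855 -0.011 ]
 [ 0.7165 -0.0173]] [ 0.69249736 -0.05658381  0.04608563 -0.01773155] [-0.  0.  0. -0. -0. -0.  0.  0.]
50
(293, 167, 50, 46)
0.12 [ 0.6683 -0.0676] [-0.449 -0.894] 0.03145418233723821 -0.0166
0.13 [ 0.6695 -0.0641] [-0.449 -0.894] 0.02861161323429115 -0.0172
0.14 [ 0.6707 -0.0605] [-0.449 -0.894] 0.026056014973000526 -0.0177<stdin>:15: DeprecationWarning: Arrays of 2-dimensional vectors are deprecated. Use arrays of 3-dimensional vectors instead. (deprecated in NumPy 2.0)
```

Run:
```python
from h import *
c=np.load("w14.npy",allow_pickle=True).item(); g=c["pixels"].min(2)
print(g[194:210,288:318])
ctr=np.array([.6925,-.0566])
m=g[196:207,291:316]>80; ys,xs=np.where(m); w=g[196:207,291:316][m].astype(float); pts=np.c_[xs+291,ys+196].astype(float)
for z in(.115,.12,.125,.13,.135,.14):
    q=np.array([ray(c,*p,z)[:2] for p in pts]); mm=np.average(q,0,w); d=np.linalg.svd((q-mm)*w[:,None]**.5)[2][0]; d*=-np.sign(d[0]); o=mm-ctr
    print(z,mm.round(4),"dir ang",np.arctan2(d[1],-d[0]).round(3),"pos ang",np.arctan2(o[1],-o[0]).round(3),np.hypot(*(q-ctr).T).max().round(4))
```

```text
[[134 138 118  79  41  34  38  39  18  17  17  11  10   5  10  15   8  15
   19   9  17  11  11   9  13   6  19  16   3  10]
 [138 135 111  68  35  31  38  31  27  19  21  23  20  21  16  22  23  17
   17  18  16  12  13   6  14  16  18   1   8   8]
 [139 131 108  53  37  71  81  65  33  16  16  11  13  19  11  18  14  16
   11  21  13  17  22  21   5   9  22  17  12  28]
 [137 130  99  50  78 137 164 140  89  60  52  41  35  27  27  23  20  16
   22  18  14  25  17  16  28  21   5  15  19  13]
 [135 120  88  59 119 192 225 199 134 107 101  92  78  70  60  48  46  34
   29  24  19  18  14   8  19  13  20  28  24  24]
 [137 117  77  55 116 190 221 198 153 130 134 130 125 117 109 103  92  78
   68  57  50  41  34  23  25  14  20  10   6   9]
 [136 111  64  40  78 132 161 150 120 112 121 131 135 134 137 132 129 120
  110 104 107  93  79  61  45  33  16  13  18  27]
 [139 110  63  28  35  67  81  73  63  61  78  93 103 108 114 124 130 134
  134 136 134 127 121 114  89  42  16  16  18  20]
 [139 115  69  34  30  35  39  32  20  19  39  42  52  59  70  86  93 104
  114 118 125 132 132 133 
[... 554 characters left out ...]
 130 124 115 106  88  57  34  27  20  20  19
   10  11  28  11  10  13  15  20  18  14  15  21]
 [145 135 139 139 140 136 134 134 135 133 128 121  94  68  44  28  27  29
   26  17  17  21  17  22  17  19   4   9   6  32]
 [161 138 136 137 135 140 135 138 135 135 137 130 121 103  75  44  39  35
   35  32  29  31  32  23  30  23  19  12  20  19]]
0.115 [ 0.6782 -0.0621] dir ang 0.103 pos ang -0.367 0.0247
0.12 [ 0.6786 -0.0605] dir ang 0.103 pos ang -0.271 0.0235
0.125 [ 0.679  -0.0588] dir ang 0.103 pos ang -0.164 0.0224
0.13 [ 0.6793 -0.0572] dir ang 0.103 pos ang -0.046 0.0214
0.135 [ 0.6797 -0.0556] dir ang 0.103 pos ang 0.08 0.0206
0.14 [ 0.6801 -0.0539] dir ang 0.103 pos ang 0.211 0.0198
```

Emit:
step_arm --targets '[{"hand": 0.4, "twist": -0.1, "delta_pos": [0.26, -0.22, 0]}, {"hand": 0.4, "twist": -0.12, "delta_pos": [0, 0, 0]}, {"hand": 0.4, "twist": -0.12, "delta_pos": [0, 0, 0]}, {"hand": 0.4, "twist": -0.12, "delta_pos": [0, 0, 0]}, {"hand": 0.4, "twist": -0.12, "delta_pos": [0, 0, 0]}, {"hand": 0.4, "twist": -0.12, "delta_pos": [0, 0, 0]}, {"hand": 0.4, "twist": -0.12, "delta_pos": [0, 0, 0]}, {"hand": 0.4, "twist": -0.12, "delta_pos": [0, 0, 0]}, {"hand": 0.4, "twist": -0.12, "delta_pos": [0, 0, 0]}, {"hand": 0.4, "twist": -0.12, "delta_pos": [0, 0, 0]}, {"hand": 0.4, "twist": -0.12, "delta_pos": [0, 0, 0]}, {"hand": 0.4, "twist": -0.07, "delta_pos": [0, 0, 0]}, {"hand": 0.4, "twist": 0, "delta_pos": [0, 0, 0]}, {"hand": 0.4, "twist": 0, "delta_pos": [0, 0, 0]}, {"hand": 0.4, "twist": 0, "delta_pos": [0, 0, 0]}]'

```text
clock: 54.6
eef_pos: [0.6931, -0.0567, 0.2297]
eef_rot: [3.141, 0.0, 2.918]
wrist_force: [0.2, 0.4, -0.2]
gripper_width: 0.398
finger_force: 0.0
```

Run:
```python
from h import *
c=cam("wrist"); np.save("w15.npy",c,allow_pickle=True); g=c["pixels"].astype(int)
s=bot.get_state(); print(s["eef_pos"],s["eef_rot"])
for r in(.02,.006): print(proj(c,[.6925-r*np.cos(.22),-.0566+r*np.sin(.22),.14]))
u,v=proj(c,[.6925-.012,-.0566+.003,.14]).astype(int)
m=np.zeros(g.shape[:2],np.uint8); y0=v-22; x0=u-22
print((g.min(2)[y0:y0+44:2,x0:x0+44:2]))
```

```text
[ 0.6931686  -0.05703632  0.22967527] [3.14150032e+00 1.13097144e-04 2.91837533e+00]
[319.55252836 181.58616894]
[319.61418701 199.20255914]
[[129 130 126 125 124 124 124 114  99  96  74  58  57  78  97 112 123 120
  125 126 124 126]
 [125 128 127 124 127 112  80  48  32  24  19  26  35  16  23  36  45  88
  121 125 122 126]
 [129 128 127 118  92  53  33  33  28  14  19  26  11  14  10  14  28  26
   64 108 119 125]
 [127 125 117  65  31  42  39  31  15  12  12  12  16  15  16  14  27  27
   25  40  91 119]
 [127 122  77  27  33  27  26  16  11  24   9  16  13  10   9  15  17  28
   33  24  25  84]
 [121  94  33  34  32  27  30  22   7  18  11   8  16  18  13  14  18  22
   31  36  36  40]
 [113  46  33  28  30  30  31  24  21  28  27  37  32  22  23  20  13  18
   28  27  29  27]
 [ 76  29  30  30  31  31  28  18  28  28  47 153 159  35  26  10  14  15
   18  33  31  30]
 [ 55  24  31  25  28  30  26  31  24  35  52 198 201  42  31  26  17  11
    9  20  33  34]
 [ 48  28  26  25  31  33  32  22  30  32  51 198 204  39  29  23  10  18
   10  24  22  24]
 [ 28  34  35  32  34  36  34
[... 387 characters left out ...]
0 208 198  34  25  17  10  21
   20  13  26  26]
 [ 38  28  27  36  27  32  29  28  28  28  66 216 197  29  30  18  10  11
    0  15  32  21]
 [ 55  30  31  26  21  32  31  23  24  34  62 206 192  31  32  29   5   9
   19  28  28  29]
 [ 92  29  30  28  36  33  32  28  30  37  39  80  78  22  20  23  17  18
   10  25  31  26]
 [114  66  30  21  34  33  23  23  27  27  28  24  18  34  23  15  16  19
   10  28  20  26]
 [125 102  42  29  29  26  27  23  29  38  34  30  31  23  31  17  16  24
   16  20  29  42]
 [126 122  93  38  30  30  27  23  31  34  29  31  30  31  21  15  15  18
    8  18  38  93]
 [125 128 119  87  40  30  34  20  26  31  28  27  29  27  24  10   4   5
    9  46  93 121]]
```

The pointer mark is exactly vertical in the wrist view, so the tool is aligned with the bar. Next I'll lower, grip and turn by 1.195 rad.

Emit:
step_arm --targets '[{"hand": 0.4, "twist": 0, "delta_pos": [0, 0, 2]}, {"hand": 0.4, "twist": 0, "delta_pos": [0, 0, 3]}, {"hand": 0.4, "twist": 0, "delta_pos": [0, 0, 3]}, {"hand": 0.4, "twist": 0, "delta_pos": [0, 0, 2]}, {"hand": 0.4, "twist": 0, "delta_pos": [0, 0, 1]}, {"hand": 0.4, "twist": 0, "delta_pos": [0, 0, 0.3]}, {"hand": 0.4, "twist": 0, "delta_pos": [0, 0, 0]}, {"hand": 0.25, "twist": 0, "delta_pos": [0, 0, 0]}, {"hand": 0.1, "twist": 0, "delta_pos": [0, 0, 0]}, {"hand": 0, "twist": 0, "delta_pos": [0, 0, 0]}, {"hand": 0, "twist": 0, "delta_pos": [0, 0, 0]}, {"hand": 0, "twist": 0, "delta_pos": [0, 0, 0]}, {"hand": 0, "twist": 0, "delta_pos": [0, 0, 0]}]' --squeeze 20

```text
clock: 55.73
eef_pos: [0.6947, -0.0575, 0.1185]
eef_rot: [3.14, 0.003, 2.919]
wrist_force: [0.5, 2.7, 5.6]
gripper_width: 0.155
finger_force: 20.0
```

Emit:
step_arm --targets '[{"hand": 0, "twist": 0.05, "delta_pos": [0, 0, 0]}, {"hand": 0, "twist": 0.09, "delta_pos": [0, 0, 0]}, {"hand": 0, "twist": 0.09, "delta_pos": [0, 0, 0]}, {"hand": 0, "twist": 0.09, "delta_pos": [0, 0, 0]}, {"hand": 0, "twist": 0.09, "delta_pos": [0, 0, 0]}, {"hand": 0, "twist": 0.09, "delta_pos": [0, 0, 0]}, {"hand": 0, "twist": 0.09, "delta_pos": [0, 0, 0]}, {"hand": 0, "twist": 0.09, "delta_pos": [0, 0, 0]}, {"hand": 0, "twist": 0.09, "delta_pos": [0, 0, 0]}, {"hand": 0, "twist": 0.09, "delta_pos": [0, 0, 0]}, {"hand": 0, "twist": 0.09, "delta_pos": [0, 0, 0]}, {"hand": 0, "twist": 0.09, "delta_pos": [0, 0, 0]}, {"hand": 0, "twist": 0.09, "delta_pos": [0, 0, 0]}, {"hand": 0, "twist": 0.065, "delta_pos": [0, 0, 0]}, {"hand": 0, "twist": 0, "delta_pos": [0, 0, 0]}, {"hand": 0, "twist": 0, "delta_pos": [0, 0, 0]}, {"hand": 0, "twist": 0, "delta_pos": [0, 0, 0]}]'

```text
clock: 57.15
eef_pos: [0.6924, -0.0597, 0.1185]
eef_rot: [-3.14, 0.002, 1.724]
wrist_force: [-6.7, -3.8, 10.7]
gripper_width: 0.153
finger_force: 20.0
```

Next: release, rise and check numerically that the pointer is at green and the drawer is shut.

Emit:
step_arm --targets '[{"hand": 0.2, "twist": 0, "delta_pos": [0, 0, 0]}, {"hand": 0.4, "twist": 0, "delta_pos": [0, 0, 0]}, {"hand": 0.4, "twist": 0, "delta_pos": [0, 0, 0]}, {"hand": 0.4, "twist": 0, "delta_pos": [0, 0, 0]}, {"hand": 0.4, "twist": 0, "delta_pos": [0, 0, -2]}, {"hand": 0.4, "twist": 0, "delta_pos": [0, 0, -3]}, {"hand": 0.4, "twist": 0, "delta_pos": [0, 0, -3]}, {"hand": 0.4, "twist": 0, "delta_pos": [0, 0, -3]}, {"hand": 0.4, "twist": 0, "delta_pos": [-2, 0, 0]}, {"hand": 0.4, "twist": 0, "delta_pos": [0, 0, 0]}, {"hand": 0.4, "twist": 0, "delta_pos": [0, 0, 0]}, {"hand": 0.4, "twist": 0, "delta_pos": [0, 0, 0]}]'

```text
clock: 58.15
eef_pos: [0.6954, -0.0773, 0.2247]
eef_rot: [-3.139, -0.001, 1.723]
wrist_force: [-0.3, -0.3, -0.3]
gripper_width: 0.4
finger_force: 0.0
```

Run:
```python
from h import *
c=cam("wrist"); np.save("w16.npy",c,allow_pickle=True); g=c["pixels"].min(2).astype(int)
s=bot.get_state(); print(s["eef_pos"],s["eef_rot"])
P=lambda r:proj(c,[.6925-r*np.cos(1.418),-.0566+r*np.sin(1.418),.14]); a,b=P(.02),P(.005); print(a,b)
for f in np.linspace(0,1,7):
    u,v=a+(b-a)*f; row=g[int(round(v)),int(u)-12:int(u)+13]; k=row>100; print(int(round(v)), round(u,1), (np.where(k)[0]+int(u)-12).tolist())
# blue drawer-front edge & tubes
h=cv2.cvtColor(c["pixels"],cv2.COLOR_BGR2HSV)
G=cv2.inRange(h,(45,100,60),(80,255,255)); ys,xs=np.where(G>0); print("green",xs.mean(),ys.mean(),len(xs))
```

```text
[ 0.69523719 -0.07713823  0.22432851] [-3.13826240e+00 -1.42841944e-03  1.72377521e+00]
[320.02466107 156.99865003] [320.02267725 177.22264396]
157 320.0 []
160 320.0 [319, 320, 321]
164 320.0 [319, 320, 321]
167 320.0 [319, 320, 321]
170 320.0 [319, 320, 321]
174 320.0 [319, 320, 321]
177 320.0 [319, 320, 321]
green 320.0422535211268 115.97887323943662 142
```

Run:
```python
from h import *
c=np.load("w14.npy",allow_pickle=True).item(); g=c["pixels"].astype(int)
print(g[6,180:275].mean(1).astype(int).tolist())
for u in(188,190,192,195): print(u,ray(c,u,6,.055).round(4))
b=(g[...,0]>1.8*g[...,2])&(g[...,0]>60); print([np.where(b[v,200:300])[0][[0,-1]]+200 if b[v,200:300].any() else None for v in(10,40,80,110)])
```

```text
[81, 80, 86, 86, 82, 84, 80, 77, 86, 91, 97, 102, 106, 110, 100, 99, 91, 91, 81, 78, 77, 75, 75, 75, 76, 76, 80, 81, 77, 75, 74, 80, 80, 78, 79, 77, 78, 80, 79, 76, 77, 77, 75, 78, 77, 73, 74, 75, 78, 79, 77, 78, 75, 78, 83, 81, 79, 80, 78, 81, 80, 73, 79, 107, 130, 145, 141, 144, 144, 144, 147, 145, 144, 146, 145, 146, 146, 143, 151, 173, 200, 196, 191, 190, 191, 192, 196, 209, 218, 216, 215, 219, 219, 217, 218]
188 [0.5837 0.0984 0.055 ]
190 [0.5855 0.0983 0.055 ]
192 [0.5872 0.0983 0.055 ]
195 [0.5898 0.0982 0.055 ]
[None, None, None, None]
```

```bash
python3 -c "
from cell import bot; print(bot.sign_off())"
```

```text
the job is handed in; nothing more can be done
None
```

The job is handed in: both tubes (the third was absent) were rolled stripe up on the mat and laid in the outer cradles (last angle check: about 1° and 5° off vertical). The drawer was then pushed to its stop and the selector turned to the green dot; `sign_off()` returned no verdict.

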